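# Turn over and sort the specimen pots by their base dots

## Task

With the pots still standing as they are, slide the inspection lamp's dimmer up to level with its red index tab; then, with the lamp left there, turn over every specimen pot on the bench to see the coloured dot on its underside and stand it upside down, dot up, flat on the floor of the tray of that colour. When all are sorted, slide the dimmer fully back to off. Leave the other things on the bench alone.

Things in the scene. Friction and masses are not known exactly. Their poses are not given: they have to be found in the camera images.
- pot1_mid (a point): specimen pot (2 or 3 of 4 present): opaque grey square body 50 x 50 x 56 mm high under a round white cap 48 mm wide, 14 mm high; 130 g or so. A 36 mm dot, yellow or blue, is on its underside, hidden while it stands. This point: on its axis, half-way up, 35 mm from underside and cap top; z points from underside to cap (up at the start), x and y square to the flat sides. Stable on underside, side and cap.
- pot2_mid (a point): specimen pot (2 or 3 of 4 present): opaque grey square body 50 x 50 x 56 mm high under a round white cap 48 mm wide, 14 mm high; 130 g or so. A 36 mm dot, yellow or blue, is on its underside, hidden while it stands. This point: on its axis, half-way up, 35 mm from underside and cap top; z points from underside to cap (up at the start), x and y square to the flat sides. Stable on underside, side and cap.
- pot3_mid (a point): specimen pot (2 or 3 of 4 present): opaque grey square body 50 x 50 x 56 mm high under a round white cap 48 mm wide, 14 mm high; 130 g or so. A 36 mm dot, yellow or blue, is on its underside, hidden while it stands. This point: on its axis, half-way up, 35 mm from underside and cap top; z points from underside to cap (up at the start), x and y square to the flat sides. Stable on underside, side and cap.
- pot4_mid (a point): specimen pot (2 or 3 of 4 present): opaque grey square body 50 x 50 x 56 mm high under a round white cap 48 mm wide, 14 mm high; 130 g or so. A 36 mm dot, yellow or blue, is on its underside, hidden while it stands. This point: on its axis, half-way up, 35 mm from underside and cap top; z points from underside to cap (up at the start), x and y square to the flat sides. Stable on underside, side and cap.
- tray_yellow: a fixed yellow shallow tray on the bench, 110 (x) x 200 (y) mm outside, 12 mm high, walls and floor 4 mm thick; room for two pots side by side along its y. Origin: centre of its underside; x and y along its sides, z up. The two trays may be swapped from start to start
- tray_blue: a fixed blue shallow tray on the bench, 110 (x) x 200 (y) mm outside, 12 mm high, walls and floor 4 mm thick; room for two pots side by side along its y. Origin: centre of its underside; x and y along its sides, z up. The two trays may be swapped from start to start
- dimmer (a joint): travel of the lamp dimmer's black slider in m: 0 = off, the end stop at the -y end of its track (about the robot's right); up to 0.12 towards the track's own +y. It stays where it is left; about 1.5 N of friction
- dimmer_top (a point): centre of the top of the dimmer's black grip, a block 28 mm (across the track) x 20 mm (along it) x 40 mm high, its top 54.5 mm above the bench. It slides on a fixed grey track 40 mm wide, 170 mm long, 14 mm high on the bench; y points along the track in the sense of growing travel, x across it, z up
- lampmark: small red index tab fixed on the bench at the far (+x) side of the track: 28 mm across the track x 6 mm along it x 16 mm high, its centre 36 mm from the track's centre line. Origin: centre of its underside; y points along the track. The dimmer is level with it when the middle of its grip is level with the tab along y
- oil: bystander, amber bottle of immersion oil among the pots, 28 mm wide, 65 mm high, loose, not to be disturbed; origin at its underside
- beaker: bystander, glass beaker, 70 mm wide, 85 mm high, loose, not to be disturbed; origin at its underside
- petri: bystander, flat glass dish, 90 mm wide, 15 mm high, loose, not to be disturbed; origin at its underside
- slidebox: bystander, green slide box, 80 x 90 x 32 mm high, loose, not to be disturbed; origin at its underside
- marker_pen: bystander, white and blue marker pen, 120 mm long, 15 mm thick, loose, not to be disturbed; origin at its underside
- forceps: bystander, steel forceps, 120 mm long, 8 mm high, loose, not to be disturbed; origin at its underside
- washbottle: bystander, white wash bottle with red cap, 60 mm wide, 150 mm high, loose, not to be disturbed; origin at its underside
There are look-alikes about, which are no part of the job. What is shaped like the part that bears pot2_mid but brown or orange is not meant. What is shaped like the part that bears pot1_mid but pink or purple is not meant.

How it is judged (in metres and radians):
On the way, in this order (a step that is already met when the one before it is completed fails the run):
1. the dimmer is level with the red tab (within 5 mm), the pots not yet turned (y of dimmer_top in the frame of lampmark between -0.005 and 0.005 m and angle between each of pot1_mid, pot2_mid, pot3_mid, pot4_mid's own z axis and vertical below 0.5 rad), for 0.3 s.
2. every pot stands upside down in the tray of its dot's colour, with the dimmer still at the red tab (within 7 mm) (x of pot1_mid in the frame of tray_blue between -0.045 and 0.045 m and y of pot1_mid in the frame of tray_blue between -0.09 and 0.09 m and z of pot1_mid in the frame of tray_blue between 0.032 and 0.046 m and angle between each of pot1_mid, pot2_mid, pot3_mid, pot4_mid's own z axis and vertical above 2.99 rad and linear speed of each of pot1, pot2, pot3, pot4 below 0.02 m/s and x of pot2_mid in the frame of tray_yellow between -0.045 and 0.045 m and y of pot2_mid in the frame of tray_yellow between -0.09 and 0.09 m and z of pot2_mid in the frame of tray_yellow between 0.032 and 0.046 m and x of pot3_mid in the frame of tray_yellow between -0.045 and 0.045 m and y of pot3_mid in the frame of tray_yellow between -0.09 and 0.09 m and z of pot3_mid in the frame of tray_yellow between 0.032 and 0.046 m and x of pot4_mid in the frame of tray_blue between -0.045 and 0.045 m and y of pot4_mid in the frame of tray_blue between -0.09 and 0.09 m and z of pot4_mid in the frame of tray_blue between 0.032 and 0.046 m and y of dimmer_top in the frame of lampmark between -0.007 and 0.007 m), for 0.3 s.
At the end, for the whole second after the job is handed in: every pot present stands at rest upside down (within 0.15 rad) on the floor of the tray of its dot's colour, and the dimmer is back at off (within 5 mm) (x of pot1_mid in the frame of tray_blue between -0.045 and 0.045 m and y of pot1_mid in the frame of tray_blue between -0.09 and 0.09 m and z of pot1_mid in the frame of tray_blue between 0.032 and 0.046 m and angle between each of pot1_mid, pot2_mid, pot3_mid, pot4_mid's own z axis and vertical above 2.99 rad and linear speed of each of pot1, pot2, pot3, pot4 below 0.02 m/s and x of pot2_mid in the frame of tray_yellow between -0.045 and 0.045 m and y of pot2_mid in the frame of tray_yellow between -0.09 and 0.09 m and z of pot2_mid in the frame of tray_yellow between 0.032 and 0.046 m and x of pot3_mid in the frame of tray_yellow between -0.045 and 0.045 m and y of pot3_mid in the frame of tray_yellow between -0.09 and 0.09 m and z of pot3_mid in the frame of tray_yellow between 0.032 and 0.046 m and x of pot4_mid in the frame of tray_blue between -0.045 and 0.045 m and y of pot4_mid in the frame of tray_blue between -0.09 and 0.09 m and z of pot4_mid in the frame of tray_blue between 0.032 and 0.046 m and value of joint dimmer below 0.005 m and velocity of joint dimmer below 0.01 m/s); the robot touches nothing.
It fails at once if another thing on the bench is shoved (more than 50 mm) (distance of any of oil, beaker, petri, slidebox, marker_pen, forceps, washbottle from where it was at the start of the episode above 0.05 m).
It fails at once if a bystander bottle or beaker is knocked over (angle between any of oil, beaker, washbottle's own z axis and vertical above 0.7 rad).
Of pot1, pot2, pot3, pot4 only 2 to 3 are there at a start; the rules pass over those that are not, and their reading is None.
At some moment in a run one of pot1, pot2, pot3, pot4 may be knocked a few centimetres aside while the robot is not near it.
Once in a run the grip may slacken for a moment while it holds something.
It also fails if it takes over 210 s, if anything falls off the work surface, if the arm or the gripper's body presses on something with over 40 N, if the wrist force passes 120 N, or if a joint passes its speed limit or range.

## Robot

A 7-joint arm with a two-finger parallel gripper is mounted at the origin on the work surface. World frame = base frame: x ahead of the robot, y to its left, z up, the work surface at z = 0. Lengths are in m, angles in degrees, forces in N, time in s.
With the tool pointing down it reaches from about 0.425 to 0.875 m from the base axis. Payload 4.7 kg.
Tool frame: the origin (TCP) lies on the mounting face of the last link; the fingertips stand 182 mm ahead of it and the grasp point (between the pads) lies 164 mm ahead of it; z points along the fingers, x is the direction in which the jaws open and shut, and the axes are right-handed (so a half turn about z gives the same grasp; the last joint's range is limited). The gripper opens to 87 mm and grips with 3 to 60 N. Pads are 19 mm wide; open, the fingers measure 117 mm over their backs; the gripper's body (75 mm by 190 mm) begins 51 mm behind the grasp point.
Start: joints at [-64.223, 18.392, -4.016, 83.108, 1.295, 78.541, -3.26], TCP at [0.274, 0.589, 0.405] pointing down, gripper open.
Joint ranges: [-163.93, 163.93], [-17.29, 119.83], [-79.2, 71.16], [3.27, 140.29], [-89.18, 269.18], [5.43, 117.66], [-154.24, 154.24]. Speed limits (degrees/s): [147.25, 147.25, 180, 180, 180, 180, 180].

## Interface

Orientations are given as [roll, pitch, yaw] about the fixed x, y, z axes, in that order (R = Rz(yaw) Ry(pitch) Rx(roll)).
In Python, from cell import status, cams, env, outline_of, landmark_of gives the robot as it stands. The module is installed in compiled form; this text tells all that it offers.
- The arm moves only by the tool jog_arm, never from a script. Its argument "rows" is a list of rows, each a list of 7 numbers: the closure, from 0 (fully open) to 1 (shut), then the shift along the tool's x, y, z in m, then the turn, a rotation vector about the tool's x, y, z in degrees. A call has 1 to 12 rows; each row shifts and turns the commanded pose from where the row before left it, along the tool's axes as they then stand; what a row does not reach is not made up. A row lasts 1/12 s, in which the tool goes at most 41.7 mm and 7.16 degrees, less where a joint would pass 70% of its speed; a pose out of reach is approached as far as the arm can. A call with a gripper value outside its range is refused whole. The fingers move at their own pace and stop on an object; "grip_force" is the grip in N (left out, the last holds). Time passes only in rows, so rows that do not move let the fingers close. It gives the time, the measured TCP pose, the force and the opening at its end, in the units of the state.
- status.get_obs(): the state, without advancing time (a new reading comes with each control period).
- cams.read_camera(name): name is "scene" or "top" or "wrist"; returns (picture, depth): 420x560x3 uint8, red, green, blue; 420x560 float32, m along the optical axis (not along the pixel's ray), 0 where there is no reading.
- cams.camera_params(name): a dict with "vfov" (degrees; the focal length in pixels is half the picture's height over the tangent of half this angle, whatever the lens; pixels are square), "cx", "cy" (the principal point, pixels), "eye" and "attitude" of the camera in the world. Camera axes: x right, y up, looking along -z (the intrinsics and any distortion apply to the point x, -y, -z); pixel columns grow to the right and rows downward; lengths in m; the calibration is good to about 2 mm. The wrist camera is an equidistant fisheye: a pixel r from the principal point sees the ray r / f radians off the axis. A picture is of the moment at which its call begins: read the wrist's pose just before it. camera_params takes no time and is no camera call; for the wrist camera it gives the pose at the moment of the call.
- env.sign_off(): hands the job in, once; it reports no verdict.
Trained networks look in the newest picture that a camera, given by its name, has taken for a name from the list of things; names that differ only in an ending like _2 or _b are one class to them, and where a whole thing is asked for, a point or a joint stands for the part that bears it (a point fixed in the world has none). Each returns a list of dicts, best first, with "conf" (0 to 1); they miss things now and then, are a little off and sometimes report something else, mostly with a low value. They report only what shows in the picture. A call takes as long as a camera call. They do not tell look-alikes from the thing itself.
- outline_of(camera, name): "pixels" (420x560 bool, what is visible of it) and "box" ([left, top, right, bottom] in pixels, round what is visible of it).
- landmark_of(camera, name): "position" ([row, column] in pixels: a listed point, or the origin of a listed thing).
The state is a dict: "time_s": time; "qpos": joint angles; "joint_velocities": joint speeds; "effort": joint torques, N m; "tool_pos": TCP position; "tool_rot": TCP orientation; "force": force on the tool from outside, world axes, zero at the start; "wrist_torque": the same for the moment, N m; "grip_width": finger opening in m.
Only numpy, scipy, OpenCV 4.12 (cv2) and the standard library are available. Lean on these libraries where they do the work, as an engineer would, in place of code of your own. Each camera call takes 0.05 s, during which the arm holds its last target. There are 200 camera calls.

## Working session

There is one attempt and no reset: what is moved stays moved. The work goes in short steps, Python scripts to look and compute and a tool call to move; the robot and the scene stay as the last step left them, time stands still between calls to the robot, and variables do not carry over. Pictures are saved under pics/ and viewed, about 12 in all and at most 16, crops included, and the job is handed in when it is done.

Besides the shell and the picture viewer there is one more tool, called in YAML: its name, and indented under it one key for each argument. jog_arm: Moves the arm, as the interface text tells. Its arguments: {"type":"object","properties":{"rows":{"type":"array"},"grip_force":{"type":"number"}},"required":["rows"]}

```bash
mkdir -p pics
cat > h.py <<'E'
import numpy as np, cv2
from scipy.spatial.transform import Rotation as R
from cell import status, cams, env, outline_of, landmark_of
def att(p):
    a=np.array(p["attitude"],float)
    if a.shape==(3,3): return a
    return R.from_euler('xyz',a,degrees=True).as_matrix()
def rays(name,p,uv):
    uv=np.atleast_2d(np.array(uv,float)); f=210/np.tan(np.radians(p["vfov"])/2)
    x=(uv[:,0]-p["cx"])/f; y=(uv[:,1]-p["cy"])/f
    if name=="wrist":
        r=np.hypot(x,y)+1e-12; s=np.tan(r)/r; x,y=x*s,y*s
    return np.c_[x,-y,-np.ones_like(x)]
def unproj(name,p,uv,d):
    return np.array(p["eye"])+(rays(name,p,uv)*np.array(d).reshape(-1,1))@att(p).T
def onplane(name,p,uv,z):
    r=rays(name,p,uv)@att(p).T; e=np.array(p["eye"]); return e+r*((z-e[2])/r[:,2:3])
def shot(name,fn):
    p=cams.camera_params(name); im,d=cams.read_camera(name)
    cv2.imwrite(f"pics/{fn}.png",im[:,:,::-1]); np.savez(f"pics/{fn}.npz",im=im,d=d); return p,im,d
E
python3 - <<'E'
from h import *
o=status.get_obs();print({k:np.round(o[k],3) for k in o})
ims=[]
for c in ["top","scene"]:
    p,im,d=shot(c,c+"0");print(c,p);ims.append(im)
    for n in ["pot1_mid","tray_yellow","tray_blue","dimmer_top","lampmark","oil","beaker","petri","slidebox","marker_pen","forceps","washbottle"]:
        for r in landmark_of(c,n)[:6]:
            if r["conf"]<.3: continue
            rr,cc=r["position"];z={"pot1_mid":.035,"dimmer_top":.0545}.get(n,0)
            print(n,round(r["conf"],2),np.round([cc,rr]),np.round(onplane(c,p,[cc,rr],z)[0],3))
cv2.imwrite("pics/both.png",cv2.resize(ims[0],(800,600))[:,:,::-1])
E
```

```text
{'time_s': np.float64(0.0), 'qpos': array([-64.223,  18.438,  -4.015,  83.175,   1.293,  78.538,  -3.258]), 'joint_velocities': array([-0.114,  0.012,  0.087,  0.02 , -0.093, -0.024, -0.013]), 'effort': array([ 0.0000e+00, -4.9130e+01, -4.0400e-01, -3.1253e+01, -6.4000e-02,
        4.4000e-02,  0.0000e+00]), 'tool_pos': array([0.274, 0.589, 0.404]), 'tool_rot': array([1.79996e+02, 1.06000e-01, 6.50340e+01]), 'force': array([0.992, 0.384, 0.141]), 'wrist_torque': array([0.015, 0.007, 0.022]), 'grip_width': np.float64(0.087)}
top {'vfov': 44.52185806799241, 'cx': 273.6827537645401, 'cy': 212.26382565756546, 'eye': array([0.24375766, 0.02089077, 1.4064742 ]), 'attitude': array([ 10.6023415 ,   1.24782213, -91.53966858])}
pot1_mid 0.93 [116. 292.] [0.299 0.469 0.035]
pot1_mid 0.88 [168. 309.] [0.25  0.33  0.035]
pot1_mid 0.65 [241. 237.] [0.435 0.134 0.035]
tray_yellow 0.94 [380. 226.] [ 0.459 -0.248  0.   ]
tray_blue 0.6 [364. 177.] [ 0.602 -0.213  0.   ]
dimmer_top 0.52 [302. 147.] [ 0.678 -0.039  0.054]
lampmark 0.43 [274. 143.] [0.708 0.037 0.   ]
oil 0.39 [210. 208.] [0.526 0.224 0.
[... 874 characters left out ...]
 [189. 287.] [ 0.455 -0.249  0.   ]
tray_blue 0.92 [244. 313.] [ 0.602 -0.217  0.   ]
tray_blue 0.6 [312. 348.] [ 0.768 -0.187  0.   ]
tray_blue 0.36 [171. 245.] [ 0.33  -0.194  0.   ]
dimmer_top 0.61 [319. 262.] [ 0.674 -0.031  0.054]
dimmer_top 0.33 [323. 217.] [0.604 0.088 0.054]
lampmark 0.71 [323. 152.] [0.433 0.353 0.   ]
lampmark 0.69 [246. 318.] [ 0.612 -0.223  0.   ]
lampmark 0.57 [342. 267.] [0.71  0.025 0.   ]
oil 0.56 [322. 187.] [0.517 0.223 0.   ]
petri 0.95 [397. 214.] [0.736 0.269 0.   ]
slidebox 0.93 [314. 348.] [ 0.77  -0.184  0.   ]
marker_pen 0.7 [171. 245.] [ 0.329 -0.193  0.   ]
forceps 0.63 [272. 155.] [0.315 0.241 0.   ]
washbottle 0.83 [380. 147.] [0.564 0.488 0.   ]
```

View pics/both.png

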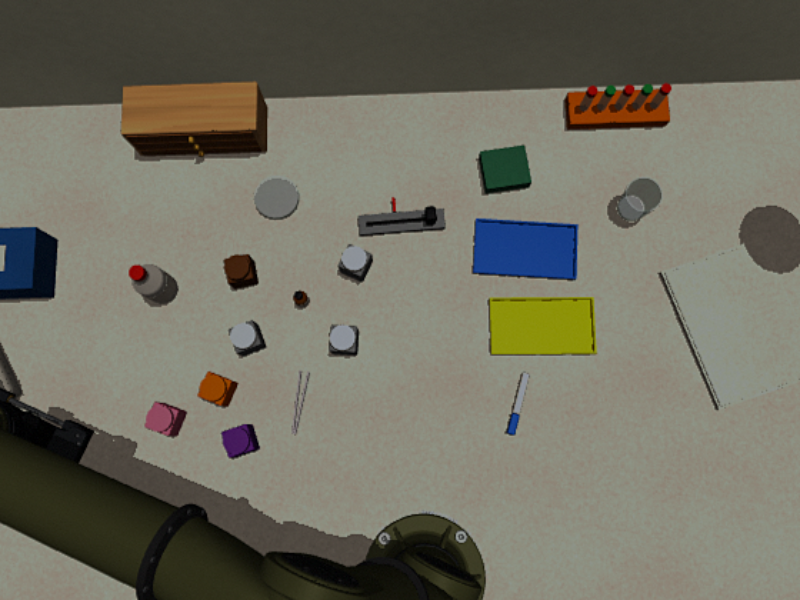

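View pics/scene0.png

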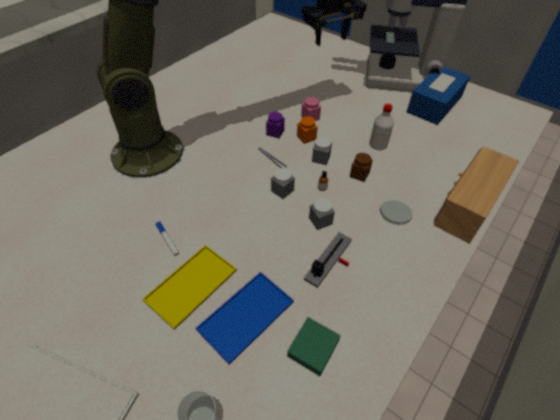

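Top picture (800×600 scale): white-capped grey pots at (355,260), (343,339) and (246,337). Look-alikes are brown (240,270), orange (216,389), pink (165,419) and purple (240,440). The oil bottle is at (300,298), the dimmer grip at (430,213) and the red tab at (393,203). I choose the three white caps.

```bash
cat >> h.py <<'E'
def cloud(name,p,im,d):
    v,u=np.nonzero(d>0); P=unproj(name,p,np.c_[u,v],d[v,u]); return P,im[v,u].astype(int)
E
python3 - <<'E'
from h import *
Ps,Cs=[],[]
for c in ["top","scene"]:
    z=np.load(f"pics/{c}0.npz");p=cams.camera_params(c);P,C=cloud(c,p,z["im"],z["d"]);
    Ps.append(P);Cs.append(C)
    s=(np.abs(P[:,0]-.45)<.1)&(np.abs(P[:,1])<.08);print(c,"bench z",np.median(P[s,2]))
def rect(Q):
    (a,b),(w,h),t=cv2.minAreaRect((Q[:,:2]*1000).astype(np.float32)); return np.round([a,b,w,h,t],1)
for i,c in enumerate(["top","scene"]):
    P,C=Ps[i],Cs[i]
    for n,(x,y) in dict(A=(.575,.115),B=(.43,.135),C=(.435,.335),oil=(.52,.22)).items():
        s=(np.hypot(P[:,0]-x,P[:,1]-y)<.055)
        b=s&(P[:,2]>.015)&(P[:,2]<.06); t=s&(P[:,2]>.064)&(P[:,2]<.08)
        if n=="oil": b=s&(P[:,2]>.02);t=s&(P[:,2]>.05)
        print(c,n,"body",b.sum(),rect(P[b]),"cap",t.sum(),rect(P[t]) if t.sum()>5 else "", np.round(np.median(P[t],0),4))
    s=(np.abs(P[:,0]-.67)<.07)&(np.abs(P[:,1]-.0)<.13)
    for lo,hi in((.009,.018),(.045,.065)):
        q=s&(P[:,2]>lo)&(P[:,2]<hi)&(C.max(1)-C.min(1)<40);print(c,"dim",lo,q.sum(),rect(P[q]))
    q=s&(C[:,0]>90)&(C[:,1]<50)&(P[:,2]>.0);print(c,"tab",q.sum(),rect(P[q]),np.round(P[q].mean(0),4))
    for n,ch in(("yel",(C[:,0]>120)&(C[:,1]>120)&(C[:,2]<70)),("blu",(C[:,2]>110)&(C[:,0]<70))):
        q=ch&(np.abs(P[:,1]+.23)<.18)&(P[:,0]>.36)&(P[:,0]<.75)&(P[:,2]<.03)&(P[:,2]>-.01);print(c,n,q.sum(),rect(P[q]))
t=cv2.imread("pics/top0.png")[120:260,150:330];s=cv2.imread("pics/scene0.png")[130:290,240:400]
cv2.imwrite("pics/crop.png",np.hstack([cv2.resize(t,(480,400),interpolation=cv2.INTER_CUBIC)[:,:420],cv2.resize(s,(380,400),interpolation=cv2.INTER_CUBIC)]))
E
```

```text
top bench z -0.0002653908930903004
scene bench z 7.654194635997591e-06
top A body 158 [582.6 111.   49.8  50.   63.3] cap 241 [583.2 111.8  45.9  46.6  56.9] [0.583  0.1122 0.0693]
top B body 139 [433.9 135.9  50.5  50.2  85.3] cap 244 [434.2 135.9  45.6  45.8  31.6] [0.4339 0.136  0.0695]
top C body 164 [442.8 319.8  50.9  50.5  20.8] cap 250 [443.9 320.   45.8  45.9  85.9] [0.4428 0.3197 0.0695]
top oil body 97 [514.8 216.7  21.8  28.1  28.2] cap 30 [517.6 217.4  12.8  13.5  75.9] [0.5161 0.2183 0.0637]
top dim 0.009 667 [ 6.767e+02 -2.000e-01  1.201e+02  2.109e+02  3.000e+00]
top dim 0.045 79 [644.   39.2  27.5 183.5  20.1]
top tab 18 [706.4  33.7   3.1  28.   88.8] [0.7044 0.0338 0.0158]
top yel 2715 [ 455.  -246.7  203.8  110.3   88.4]
top blu 2534 [ 609.5 -223.3  202.6  115.2   85. ]
scene A body 319 [583.8 111.2  50.7  50.8  64.2] cap 225 [584.  111.5  46.6  45.8  34.9] [0.5852 0.1099 0.0699]
scene B body 299 [434.2 136.3  52.5  52.1  86.7] cap 185 [434.5 135.3  44.4  48.8  37.2] [0.4356 0.1339 0.07  ]
scene C body 227 [443.9 320.5  49.4  52.4  20.2] cap 152 [442.6 321.2  46.7  49.3  54.1] [0.445  0.3186 0.0696]
scene oil body 127 [518.4 216.7  26.   24.1  48.7] cap 35 [518.  218.7  13.8  17.8  67.3] [0.5186 0.2155 0.062 ]
scene dim 0.009 824 [647.4  -1.1  91.  247.3   1.2]
scene dim 0.045 169 [639.3  40.1  29.8 191.8  24.1]
scene tab 15 [705.3  33.6  22.1   2.2   7.2] [0.7044 0.0335 0.0154]
scene yel 3035 [ 454.5 -242.7  198.4  108.7   88.6]
scene blu 3597 [ 608.2 -219.8  198.   108.4   84.9]
```

View pics/crop.png

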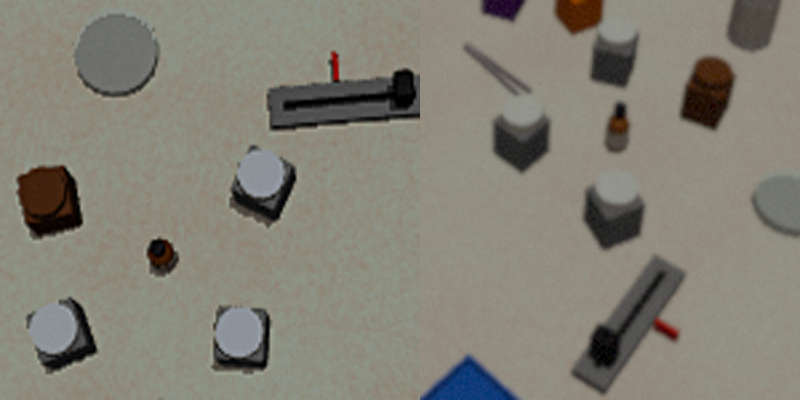

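The crop confirms three grey bodies with white caps; the oil bottle is amber. Next I need the track's pose and a row planner.

```bash
cat >> h.py <<'E'
G=np.array([0,0,.164])
def pose_of():
    o=status.get_obs(); return np.array(o["tool_pos"]),R.from_euler('xyz',o["tool_rot"],degrees=True)
def tool(az,lean,jaw=None):
    """axis leaning `lean` deg from down toward azimuth az (horizontal); jaw x horizontal = az-90"""
    a=np.radians(az);l=np.radians(lean)
    z=np.array([np.cos(a)*np.sin(l),np.sin(a)*np.sin(l),-np.cos(l)]); x=np.array([np.sin(a),-np.cos(a),0])
    return R.from_matrix(np.c_[x,np.cross(z,x),z])
def plan(g,Rt,start=None,n=None,keep=True,v=.04):
    """rows per step to bring the grasp point to g with orientation Rt; returns end pose"""
    p,r=start or pose_of(); g=np.array(g,float)
    if not keep:
        f=r.inv()*Rt; Rt=min((Rt,Rt*R.from_euler('z',180,degrees=True)),key=lambda q:(r.inv()*q).magnitude())
    rv=(r.inv()*Rt).as_rotvec(degrees=True); g0=p+r.apply(G); 
    n=n or int(max(np.ceil(np.linalg.norm(rv)/7.0),np.ceil(np.linalg.norm(g-g0)/v),1))
    while True:
        rows=[];P,Q=p,r
        for k in range(1,n+1):
            q=r*R.from_rotvec(rv*k/n,degrees=True); t=g0+(g-g0)*k/n-q.apply(G)
            sh=np.round(Q.inv().apply(t-P),4); tu=np.round((Q.inv()*q).as_rotvec(degrees=True),2)
            rows.append([*sh,*tu]); P=P+Q.apply(sh);Q=Q*R.from_rotvec(tu,degrees=True)
        if max(np.linalg.norm(x[:3]) for x in rows)<.0415: break
        n+=1
    for x in rows: print(str([float(y)+0 for y in x]).replace('.0,',',').replace('.0]',']').replace(' ',''))
    print('-- n',n,'end grasp',np.round(P+Q.apply(G),4)); return P,Q
E
python3 - <<'E'
from h import *
for c in ["top","scene"]:
    z=np.load(f"pics/{c}0.npz");p=cams.camera_params(c);P,C=cloud(c,p,z["im"],z["d"])
    s=(np.abs(P[:,0]-.67)<.036)&(np.abs(P[:,1]+.0)<.12)
    q=s&(P[:,2]>.01)&(P[:,2]<.019)
    print(c,"track",q.sum(),cv2.minAreaRect((P[q,:2]*1000).astype(np.float32)))
    q=s&(P[:,2]>.048)&(P[:,2]<.06)&(P[:,1]<0); print("grip top",q.sum(),cv2.minAreaRect((P[q,:2]*1000).astype(np.float32)),P[q].mean(0))
E
```

```text
top track 653 ((677.0579833984375, 20.523338317871094), (59.21209716796875, 169.32037353515625), 2.7750742435455322)
grip top 63 ((672.813232421875, -36.19169235229492), (16.67115020751953, 29.615989685058594), 88.0213851928711) [ 0.67183667 -0.03579103  0.05317545]
scene track 789 ((677.859130859375, 21.813087463378906), (55.76306915283203, 171.77662658691406), 2.955087423324585)
grip top 95 ((673.4300537109375, -35.72349166870117), (27.0312557220459, 19.756927490234375), 0.8385657668113708) [ 0.67398235 -0.03681259  0.05346029]
```

Run:
```python
from h import *
s=plan([.6735,-.0355,.15],tool(2.85,0),keep=False)
```

```text
[-0.0209,0.0329,0.0048,0,0,-1.46]
[-0.0218,0.0324,0.0048,0,0,-1.47]
[-0.0226,0.0318,0.0047,0,0,-1.46]
[-0.0234,0.0312,0.0048,0,0,-1.47]
[-0.0242,0.0306,0.0048,0,0,-1.46]
[-0.025,0.03,0.0048,0,0,-1.47]
[-0.0257,0.0294,0.0047,0,0,-1.46]
[-0.0265,0.0286,0.0048,0,0,-1.46]
[-0.0272,0.028,0.0048,0,0,-1.47]
[-0.0279,0.0273,0.0048,0,0,-1.46]
[-0.0285,0.0265,0.0048,0,0,-1.47]
[-0.0293,0.0259,0.0047,0,0,-1.46]
[-0.0299,0.025,0.0048,0,0,-1.46]
[-0.0305,0.0243,0.0048,0,0,-1.47]
[-0.0312,0.0235,0.0048,0,0,-1.46]
[-0.0317,0.0227,0.0047,0,0,-1.47]
[-0.0323,0.0219,0.0048,0,0,-1.46]
[-0.0329,0.0211,0.0048,0,0,-1.47]
[-0.0333,0.0202,0.0048,0,0,-1.46]
-- n 19 end grasp [ 0.6736 -0.0355  0.15  ]
```

```bash
cat >> h.py <<'E'
def scr(g,Rt,start=None,keep=True,v=.04,say=""):
    """one row, repeated n times (helical path), bringing the grasp point to g with orientation Rt"""
    p,r=start or pose_of(); g=np.array(g,float)
    if not keep: Rt=min((Rt,Rt*R.from_euler('z',180,degrees=True)),key=lambda q:(r.inv()*q).magnitude())
    rv=(r.inv()*Rt).as_rotvec(degrees=True); d=r.inv().apply(g-Rt.apply(G)-p)
    n=max(int(np.ceil(max(np.linalg.norm(rv)/7.0,np.linalg.norm(d)/v))),1)
    while 1:
        M=sum(R.from_rotvec(rv*k/n,degrees=True).as_matrix() for k in range(n)); sh=np.linalg.solve(M,d)
        if np.linalg.norm(sh)<.0412: break
        n+=1
    sh=np.round(sh,4);tu=np.round(rv/n,2);P,Q=p,r
    for k in range(n): P=P+Q.apply(sh);Q=Q*R.from_rotvec(tu,degrees=True)
    print(say,n,"x",[*map(float,sh),*map(float,tu)],"-> g",np.round(P+Q.apply(G),4)); return P,Q
E
python3 - <<'E'
from h import *
s=scr([.6735,-.0355,.12],tool(2.85,0),keep=False)
s=scr([.6735,-.0355,.042],tool(2.85,0),s,keep=False)
E
```

```text
19 x [-0.0282, 0.0275, 0.0064, 0.0, -0.0, -1.46] -> g [ 0.6721 -0.0361  0.1192]
 2 x [0.0003, 0.0007, 0.0386, 0.0, -0.0, -0.04] -> g [ 0.6735 -0.0355  0.042 ]
```

jog_arm:
  rows:
    - [0, -0.0282, 0.0275, 0.0064, 0, 0, -1.46]
    - [0, -0.0282, 0.0275, 0.0064, 0, 0, -1.46]
    - [0, -0.0282, 0.0275, 0.0064, 0, 0, -1.46]
    - [0, -0.0282, 0.0275, 0.0064, 0, 0, -1.46]
    - [0, -0.0282, 0.0275, 0.0064, 0, 0, -1.46]
    - [0, -0.0282, 0.0275, 0.0064, 0, 0, -1.46]
    - [0, -0.0282, 0.0275, 0.0064, 0, 0, -1.46]
    - [0, -0.0282, 0.0275, 0.0064, 0, 0, -1.46]
    - [0, -0.0282, 0.0275, 0.0064, 0, 0, -1.46]
    - [0, -0.0282, 0.0275, 0.0064, 0, 0, -1.46]
    - [0, -0.0282, 0.0275, 0.0064, 0, 0, -1.46]
    - [0, -0.0282, 0.0275, 0.0064, 0, 0, -1.46]
  grip_force: 20

```text
time_s: 2.3
tool_pos: [0.4912, 0.1691, 0.3282]
tool_rot: [180.0, -0.0, 82.6]
force: [1.1, 0.9, 1.6]
grip_width: 0.0869
```

jog_arm:
  rows:
    - [0, -0.0282, 0.0275, 0.0064, 0, 0, -1.46]
    - [0, -0.0282, 0.0275, 0.0064, 0, 0, -1.46]
    - [0, -0.0282, 0.0275, 0.0064, 0, 0, -1.46]
    - [0, -0.0282, 0.0275, 0.0064, 0, 0, -1.46]
    - [0, -0.0282, 0.0275, 0.0064, 0, 0, -1.46]
    - [0, -0.0282, 0.0275, 0.0064, 0, 0, -1.46]
    - [0, -0.0282, 0.0275, 0.0064, 0, 0, -1.46]
    - [0, 0, 0, 0, 0, 0, 0]
    - [0, 0, 0, 0, 0, 0, 0]

```text
time_s: 3.05
tool_pos: [0.6726, -0.039, 0.2816]
tool_rot: [-179.9, 0.1, 92.5]
force: [0.5, 0.3, -0.5]
grip_width: 0.087
```

Run:
```python
from h import *
p,r=pose_of();print(p+r.apply(G),status.get_obs()["qpos"])
s=scr([.6735,-.0355,.042],tool(2.85,0),keep=False)
p,im,d=shot("wrist","w1");p2,im2,d2=shot("top","t1")
cv2.imwrite("pics/w1b.png",np.hstack([im,cv2.resize(im2[100:260,190:403],(560,420))])[:,:,::-1][:, :1120][::1,::1])
cv2.imwrite("pics/w1b.png",cv2.resize(cv2.imread("pics/w1b.png"),(800,300),interpolation=cv2.INTER_AREA))
```

```text
[ 0.67222886 -0.0392902   0.11764639] [-15.02686134  26.63518993  21.26329494  88.37197131 -10.0490412
  67.00814167 100.64216234]
 2 x [0.0018, 0.0006, 0.0378, -0.06, 0.05, -0.17] -> g [ 0.6735 -0.0354  0.042 ]
```

View pics/w1b.png

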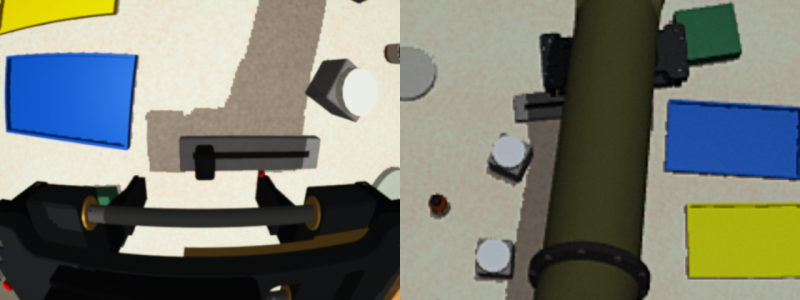

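Wrist view (left half): the grip is at (204,160), between the open fingers at (135,195) and (268,190). I go down and close.

jog_arm:
  rows:
    - [0, 0.0012, 0.0003, 0.0252, 0, 0, -0.1]
    - [0, 0.0012, 0.0004, 0.0252, 0, 0, -0.1]
    - [0, 0.0012, 0.0004, 0.0252, 0, 0, -0.1]
    - [0, 0, 0, 0, 0, 0, 0]
    - [0.8, 0, 0, 0, 0, 0, 0]
    - [0.8, 0, 0, 0, 0, 0, 0]
    - [0.8, 0, 0, 0, 0, 0, 0]
    - [0.8, 0, 0, 0, 0, 0, 0]
    - [0.8, 0, 0, 0, 0, 0, 0]
    - [0.8, 0, 0, 0, 0, 0, 0]
    - [0.8, 0, 0, 0, 0, 0, 0]
    - [0.8, 0, 0, 0, 0, 0, 0]

```text
time_s: 4.15
tool_pos: [0.673, -0.0325, 0.2078]
tool_rot: [180.0, -0.0, 93.1]
force: [0.6, -0.7, 0.1]
grip_width: 0.0417
```

Run:
```python
from h import *
p,r=pose_of();o=status.get_obs();g=p+r.apply(G);print(g,o["grip_width"],o["force"])
u=np.array([-.0497,.9988]);t=np.array([.7055,.0336]);print("to go along u",(t-g[:2])@u)
s=scr(np.r_[g[:2]+u*((t-g[:2])@u),g[2]],r,v=.02)
```

```text
[ 0.67308579 -0.03252572  0.0437738 ] 0.041651884549892854 [ 0.56225566 -0.68528553  0.06878824]
to go along u 0.06443538180717151
 4 x [0.0161, 0.0001, 0.0, 0.0, 0.0, 0.0] -> g [0.67   0.0318 0.0438]
```

jog_arm:
  rows:
    - [1, 0, 0, 0, 0, 0, 0]
    - [1, 0, 0, 0, 0, 0, 0]
    - [1, 0, 0, 0, 0, 0, 0]
    - [1, 0, 0, 0, 0, 0, 0]
    - [1, 0, 0, 0, 0, 0, 0]
    - [1, 0, 0, 0, 0, 0, 0]

```text
time_s: 4.65
tool_pos: [0.673, -0.033, 0.2075]
tool_rot: [-180.0, 0.0, 93.0]
force: [-0.0, -1.6, -0.8]
grip_width: 0.0198
```

jog_arm:
  rows:
    - [1, 0.0107, 0, 0, 0, 0, 0]
    - [1, 0.0107, 0, 0, 0, 0, 0]
    - [1, 0.0107, 0, 0, 0, 0, 0]
    - [1, 0.0107, 0, 0, 0, 0, 0]
    - [1, 0.0107, 0, 0, 0, 0, 0]
    - [1, 0.0107, 0, 0, 0, 0, 0]
    - [1, 0, 0, 0, 0, 0, 0]
    - [1, 0, 0, 0, 0, 0, 0]
    - [1, 0, 0, 0, 0, 0, 0]

```text
time_s: 5.4
tool_pos: [0.6695, 0.0328, 0.2075]
tool_rot: [-180.0, -0.1, 93.1]
force: [1.5, 0.6, -1.8]
grip_width: 0.0198
```

Run:
```python
from h import *
p,r=pose_of();o=status.get_obs();g=p+r.apply(G);print(g,o["grip_width"],o["force"])
u=np.array([-.0497,.9988]);t=np.array([.7055,.0336]);print("to go along u",(t-g[:2])@u)
```

```text
[0.6694744  0.03299444 0.0434965 ] 0.019839283090641167 [ 1.52354895  0.59905298 -1.77770851]
to go along u -0.0011856436734524016
```

jog_arm:
  rows:
    - [1, -0.001, 0, 0, 0, 0, 0]
    - [1, 0, 0, 0, 0, 0, 0]
    - [0, 0, 0, 0, 0, 0, 0]
    - [0, 0, 0, 0, 0, 0, 0]
    - [0, 0, 0, 0, 0, 0, 0]
    - [0, 0, 0, 0, 0, 0, 0]
    - [0, 0, 0, -0.03, 0, 0, 0]
    - [0, 0, 0, -0.04, 0, 0, 0]
    - [0, 0, 0, -0.04, 0, 0, 0]
    - [0, -0.02, 0, -0.03, 0, 0, 0]
    - [0, -0.04, 0, 0, 0, 0, 0]
    - [0, -0.04, 0, 0, 0, 0, 0]

```text
time_s: 6.4
tool_pos: [0.6759, -0.0683, 0.3513]
tool_rot: [179.6, -0.0, 93.3]
force: [0.4, -1.2, -1.5]
grip_width: 0.0789
```

```bash
cat >> h.py <<'E'
def pots(c,P,C,known):
    for n,(x,y) in known.items():
        s=np.hypot(P[:,0]-x,P[:,1]-y)<.06; t=s&(P[:,2]>.064)&(P[:,2]<.078)&(C.min(1)>90); b=s&(P[:,2]>.015)&(P[:,2]<.06)
        if t.sum()<30 or b.sum()<30: print(c,n,"?",t.sum());continue
        m=lambda q:np.round(sum([list(v) if np.ndim(v) else [v] for v in cv2.minAreaRect((P[q,:2]*1000).astype(np.float32))],[]),1)
        print(c,n,"cap",m(t)[:2],"body",m(b))
E
python3 - <<'E'
from h import *
o=status.get_obs();print(o["qpos"],o["force"])
g=pose_of();print(g[0]+g[1].apply(G))
for c in ["wrist","scene","top"]:
    p,im,d=shot(c,c+"2");P,C=cloud(c,p,im,d)
    s=(np.abs(P[:,0]-.67)<.03)&(np.abs(P[:,1]-.03)<.05)
    q=s&(P[:,2]>.048)&(P[:,2]<.06);q&=C.max(1)<90
    if q.sum()>5: print(c,q.sum(),cv2.minAreaRect((P[q,:2]*1000).astype(np.float32)))
    s=(np.abs(P[:,0]-.705)<.025)&(np.abs(P[:,1]-.0336)<.03)
    q=s&(C[:,0]>80)&(C[:,1]<50)&(P[:,2]>.005)&(P[:,2]<.025)
    if q.sum()>4: print(c,"tab",q.sum(),cv2.minAreaRect((P[q,:2]*1000).astype(np.float32)))
    pots(c,P,C,dict(A=(.583,.111),B=(.434,.136),C=(.443,.320)))
E
```

```text
[-13.44871014  24.22753811  22.83645747  83.51745469  -9.64787999
  73.81889642 103.5633216 ] [ 0.44282025 -1.18515022 -1.46116219]
[ 0.67696129 -0.06819046  0.18732152]
wrist 571 ((668.9419555664062, 29.457530975341797), (26.77597427368164, 20.152345657348633), 4.314367771148682)
wrist tab 115 ((705.3040771484375, 33.274105072021484), (24.17184829711914, 4.571352481842041), 2.534311294555664)
wrist A cap [584.5 111.2] body [584.4 110.9  50.8  50.7  63.2]
wrist B cap [455.  142.9] body [455.4 133.4  50.5  12.8  88.8]
wrist C ? 0
scene 76 ((671.6737670898438, 30.026941299438477), (24.467819213867188, 19.672607421875), 1.3343355655670166)
scene tab 30 ((704.3287353515625, 32.92753219604492), (5.595056533813477, 26.37696075439453), 84.20755767822266)
scene A ? 0
scene B cap [434.2 136.1] body [434.  136.2  52.   52.1  84.3]
scene C ? 0
top 61 ((669.1807250976562, 29.831144332885742), (16.601478576660156, 29.0421085357666), 88.19773864746094)
top tab 14 ((704.7600708007812, 34.39051818847656), (18.995121002197266, 4.769835472106934), 8.614161491394043)
top A cap [583.8 111.1] body [583.  111.1  50.1  52.   61.9]
top B cap [435.  134.8] body [434.2 135.8  50.5  50.9  85.8]
top C cap [443.7 320.2] body [443.  319.5  50.6  50.2  20.9]
```

View pics/wrist2.png

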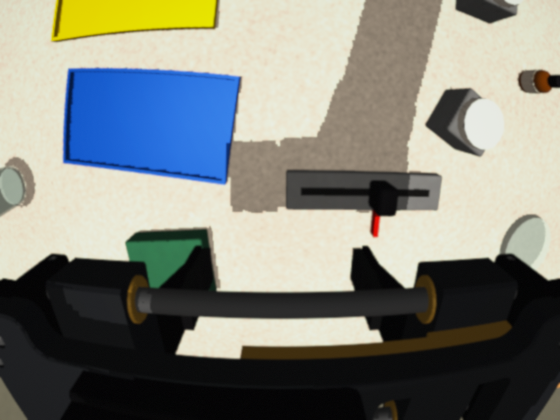

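The dimmer is about 1.7 mm short of the tab in the wrist camera, which is within 5 mm. In this wrist picture the grip is at (383,195), next to the tab at (375,222). All three pots are still standing. Next I pick pot B with the tool leaned 45°.

Run:
```python
from h import *
T=tool(86,45);g=np.array([.434,.136,.033]);ax=T.apply([0,0,1])
s=scr([.5,.02,.22],tool(86,0),say="above")
s=scr(g-ax*.10,T,s,say="lean")
s=scr(g,T,s,say="in",v=.03)
```

```text
above 14 x [-0.0038, -0.0156, -0.0026, 0.01, 0.01, 6.9] -> g [0.4994 0.0199 0.2206]
lean 7 x [-0.0105, 0.0184, 0.0192, 6.43, -0.01, -0.0] -> g [0.4288 0.0657 0.1035]
in 4 x [0.0001, -0.0, 0.0249, -0.0, 0.0, -0.0] -> g [0.4341 0.136  0.033 ]
```

jog_arm:
  rows:
    - [0, -0.0038, -0.0156, -0.0026, 0, 0, 6.9]
    - [0, -0.0038, -0.0156, -0.0026, 0, 0, 6.9]
    - [0, -0.0038, -0.0156, -0.0026, 0, 0, 6.9]
    - [0, -0.0038, -0.0156, -0.0026, 0, 0, 6.9]
    - [0, -0.0038, -0.0156, -0.0026, 0, 0, 6.9]
    - [0, -0.0038, -0.0156, -0.0026, 0, 0, 6.9]
    - [0, -0.0038, -0.0156, -0.0026, 0, 0, 6.9]
    - [0, -0.0038, -0.0156, -0.0026, 0, 0, 6.9]
    - [0, -0.0038, -0.0156, -0.0026, 0, 0, 6.9]
    - [0, -0.0038, -0.0156, -0.0026, 0, 0, 6.9]
    - [0, -0.0038, -0.0156, -0.0026, 0, 0, 6.9]
    - [0, -0.0038, -0.0156, -0.0026, 0, 0, 6.9]

```text
time_s: 7.55
tool_pos: [0.5095, -0.0044, 0.3789]
tool_rot: [-180.0, 0.0, 10.0]
force: [0.7, 0.4, 1.0]
grip_width: 0.087
```

jog_arm:
  rows:
    - [0, -0.0038, -0.0156, -0.0026, 0, 0, 6.9]
    - [0, -0.0038, -0.0156, -0.0026, 0, 0, 6.9]
    - [0, -0.0105, 0.0184, 0.0192, 6.43, 0, 0]
    - [0, -0.0105, 0.0184, 0.0192, 6.43, 0, 0]
    - [0, -0.0105, 0.0184, 0.0192, 6.43, 0, 0]
    - [0, -0.0105, 0.0184, 0.0192, 6.43, 0, 0]
    - [0, -0.0105, 0.0184, 0.0192, 6.43, 0, 0]
    - [0, -0.0105, 0.0184, 0.0192, 6.43, 0, 0]
    - [0, -0.0105, 0.0184, 0.0192, 6.43, 0, 0]
    - [0, 0, 0, 0, 0, 0, 0]
    - [0, 0, 0, 0, 0, 0, 0]

```text
time_s: 8.47
tool_pos: [0.4206, -0.046, 0.2174]
tool_rot: [-135.2, 0.4, -3.6]
force: [0.3, 0.5, 0.6]
grip_width: 0.087
```

Run:
```python
from h import *
p,r=pose_of();print(p+r.apply(G),r.as_euler('xyz',degrees=True),status.get_obs()["qpos"])
c="wrist";p,im,d=shot(c,"w3");pots(c,*cloud(c,p,im,d),dict(A=(.583,.111),B=(.434,.136),C=(.443,.320)))
c="top";p,im,d=shot(c,"t3");pots(c,*cloud(c,p,im,d),dict(A=(.583,.111),B=(.434,.136),C=(.443,.320)))
T=tool(86,45);g=np.array([.434,.136,.033])
s=scr(g,T,say="in",v=.03)
```

```text
[0.42714671 0.06941708 0.10107981] [-135.16103043    0.36519842   -3.62018243] [-17.39727386  12.13742623  40.07734471 125.49969134 -51.88371401
  74.29600683  47.77524759]
wrist A cap [583.7 111.6] body [583.3 111.5  51.   50.2  63.1]
wrist B cap [435. 136.] body [434.9 135.3  50.3  50.1  84.6]
wrist C cap [444.  319.7] body [443.8 318.9  50.6  50.2  20.1]
top A cap [584.  111.3] body [582.9 111.2  50.6  51.3  62.8]
top B cap [433.9 136.1] body [433.6 135.8  50.4  50.2  85.8]
top C cap [443.5 320.1] body [443.  319.8  51.4  49.7  20.1]
in 4 x [-0.0002, 0.0009, 0.0243, 0.03, 0.07, 0.12] -> g [0.4341 0.1362 0.0331]
```

View pics/w3.png

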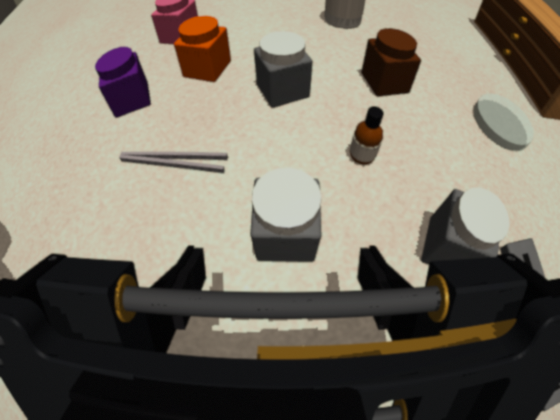

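The wrist view shows pot B centred at (286,215) between the fingers, with the way clear. I go in and grip.

jog_arm:
  rows:
    - [0, 0, 0.001, 0.0243, 0, 0, 0.1]
    - [0, 0, 0.001, 0.0243, 0, 0, 0.1]
    - [0, 0, 0.001, 0.0243, 0, 0, 0.1]
    - [0, 0, 0.001, 0.0243, 0, 0, 0.1]
    - [0, 0, 0, 0, 0, 0, 0]
    - [1, 0, 0, 0, 0, 0, 0]
    - [1, 0, 0, 0, 0, 0, 0]
    - [1, 0, 0, 0, 0, 0, 0]
    - [1, 0, 0, 0, 0, 0, 0]
    - [1, 0, 0, 0, 0, 0, 0]
    - [1, 0, 0, 0, 0, 0, 0]
    - [1, 0, 0, 0, 0, 0, 0]
  grip_force: 35

```text
time_s: 9.57
tool_pos: [0.4257, 0.0194, 0.1477]
tool_rot: [-135.0, 0.2, -3.9]
force: [0.7, -1.8, 2.1]
grip_width: 0.0496
```

Run:
```python
from h import *
p,r=pose_of();o=status.get_obs();g=p+r.apply(G);print(g,o["grip_width"],o["force"])
s=scr(g+[0.0,-.03,.08],r,say="lift")
s=scr([.46,-.02,.12],tool(90,45),s,say="over")
s=scr([.46,-.02,.12],tool(90,-45),s,say="flip")
s=scr([.46,-.02,.026],tool(90,-45),s,say="down")
```

```text
[0.43306328 0.13522972 0.03176797] 0.049648381587891754 [ 0.74374888 -1.83209681  2.05753171]
lift 3 x [0.0006, -0.0118, -0.0259, 0.0, 0.0, 0.0] -> g [0.4331 0.1052 0.1117]
over 4 x [0.0099, 0.0204, -0.0234, -0.01, -0.65, -0.72] -> g [ 0.4601 -0.0201  0.12  ]
flip 13 x [-0.0, -0.0198, 0.0012, -6.92, 0.0, 0.0] -> g [ 0.4601 -0.0196  0.12  ]
down 3 x [-0.0, -0.0221, 0.0223, -0.01, 0.0, 0.01] -> g [ 0.46   -0.02    0.0258]
```

jog_arm:
  rows:
    - [1, 0.0006, -0.0118, -0.0259, 0, 0, 0]
    - [1, 0.0006, -0.0118, -0.0259, 0, 0, 0]
    - [1, 0.0006, -0.0118, -0.0259, 0, 0, 0]
    - [1, 0.0099, 0.0204, -0.0234, 0, -0.65, -0.72]
    - [1, 0.0099, 0.0204, -0.0234, 0, -0.65, -0.72]
    - [1, 0.0099, 0.0204, -0.0234, 0, -0.65, -0.72]
    - [1, 0.0099, 0.0204, -0.0234, 0, -0.65, -0.72]
    - [1, 0, 0, 0, 0, 0, 0]

```text
time_s: 10.23
tool_pos: [0.4611, -0.1416, 0.2355]
tool_rot: [-135.4, 0.0, -0.3]
force: [0.4, -0.4, -2.0]
grip_width: 0.0501
```

jog_arm:
  rows:
    - [1, 0, -0.0198, 0.0012, -6.92, 0, 0]
    - [1, 0, -0.0198, 0.0012, -6.92, 0, 0]
    - [1, 0, -0.0198, 0.0012, -6.92, 0, 0]
    - [1, 0, -0.0198, 0.0012, -6.92, 0, 0]
    - [1, 0, -0.0198, 0.0012, -6.92, 0, 0]
    - [1, 0, -0.0198, 0.0012, -6.92, 0, 0]
    - [1, 0, -0.0198, 0.0012, -6.92, 0, 0]
    - [1, 0, -0.0198, 0.0012, -6.92, 0, 0]
    - [1, 0, -0.0198, 0.0012, -6.92, 0, 0]
    - [1, 0, -0.0198, 0.0012, -6.92, 0, 0]
    - [1, 0, -0.0198, 0.0012, -6.92, 0, 0]
    - [1, 0, -0.0198, 0.0012, -6.92, 0, 0]

```text
time_s: 11.23
tool_pos: [0.4596, 0.0833, 0.2489]
tool_rot: [141.8, -0.1, 0.1]
force: [0.4, -0.2, -1.3]
grip_width: 0.0502
```

jog_arm:
  rows:
    - [1, 0, -0.0198, 0.0012, -6.92, 0, 0]
    - [1, 0, 0, 0, 0, 0, 0]
    - [1, 0, 0, 0, 0, 0, 0]

```text
time_s: 11.48
tool_pos: [0.4591, 0.0975, 0.2343]
tool_rot: [135.1, 0.3, 0.2]
force: [0.6, 0.1, -0.5]
grip_width: 0.0499
```

Run:
```python
from h import *
p,r=pose_of();o=status.get_obs();g=p+r.apply(G);print(g,r.as_euler('xyz',degrees=True),o["grip_width"],o["force"],o["qpos"])
s=scr([.46,-.02,.027],tool(90,-45),say="down",v=.025)
shot("scene","s4")
```

```text
[ 0.45898908 -0.01835916  0.11822782] [135.0580597    0.27176615   0.20285667] 0.04991244420883151 [ 0.58550405  0.11544249 -0.52902763] [-54.44019048  16.50155621  27.86994949 116.27421137  33.10398963
  74.52162428 -42.20259155]
down 4 x [0.0003, -0.0159, 0.0164, -0.01, 0.01, 0.08] -> g [ 0.46   -0.0198  0.0269]
```

View pics/s4.png

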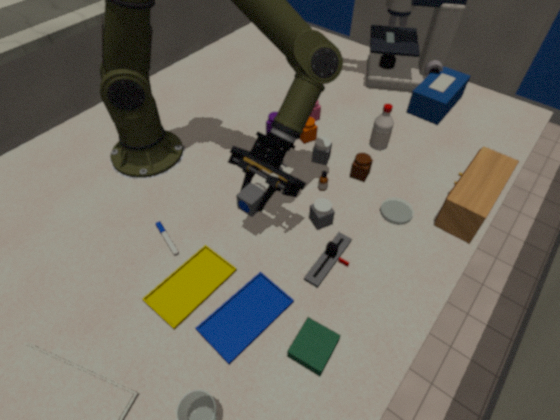

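Pot B is held on its side and its blue dot shows at about (245,202). I lay it down, release, swing to the other side and re-grip.

jog_arm:
  rows:
    - [1, 0.0003, -0.0159, 0.0164, 0, 0, 0.1]
    - [1, 0.0003, -0.0159, 0.0164, 0, 0, 0.1]
    - [1, 0.0003, -0.0159, 0.0164, 0, 0, 0]
    - [1, 0.0003, -0.0159, 0.0164, 0, 0, 0]
    - [1, 0, 0, 0, 0, 0, 0]
    - [1, 0, 0, 0, 0, 0, 0]
    - [0, 0, 0, 0, 0, 0, 0]
    - [0, 0, 0, 0, 0, 0, 0]
    - [0, 0, 0, 0, 0, 0, 0]
    - [0, 0, 0, 0, 0, 0, 0]
    - [0, 0, 0, -0.02, 0, 0, 0]
    - [0, 0, 0, -0.03, 0, 0, 0]

```text
time_s: 12.53
tool_pos: [0.4599, 0.1287, 0.1794]
tool_rot: [134.9, 0.1, -0.3]
force: [1.0, 0.3, 0.0]
grip_width: 0.0815
```

jog_arm:
  rows:
    - [0, 0, 0, -0.04, 0, 0, 0]
    - [0, 0, 0, -0.03, 0, 0, 0]
    - [0, 0, 0, 0, 0, 0, 0]

```text
time_s: 12.78
tool_pos: [0.4623, 0.1857, 0.2333]
tool_rot: [135.5, -0.4, 0.3]
force: [0.7, 0.5, 0.0]
grip_width: 0.0861
```

```bash
cat >> h.py <<'E'
def lying(c,P,C,x,y,r=.07):
    s=(np.hypot(P[:,0]-x,P[:,1]-y)<r)&(P[:,2]>.02)&(P[:,2]<.058)
    t=s&(P[:,2]>.044)
    if t.sum()>20: print(c,"top face",t.sum(),cv2.minAreaRect((P[t,:2]*1000).astype(np.float32)),"all",cv2.minAreaRect((P[s,:2]*1000).astype(np.float32)))
E
python3 - <<'E'
from h import *
p,r=pose_of();o=status.get_obs();g=p+r.apply(G);print(g,r.as_euler('xyz',degrees=True),o["grip_width"],o["force"])
for c in("wrist","scene","top"):
    p,im,d=shot(c,c+"5");P,C=cloud(c,p,im,d);lying(c,P,C,.46,-.015);pots(c,P,C,dict(A=(.583,.111),C=(.443,.320)))
T=tool(90,45);ax=T.apply([0,0,1]);g=np.array([.459,-.02,.028])
s=scr(g-ax*.10,T,say="swing");s=scr(g,T,s,say="in",v=.03)
E
```

```text
[0.4636957  0.07070435 0.1163532 ] [135.48383867  -0.40893836   0.30080905] 0.0860701120642976 [0.68026098 0.53760959 0.00513744]
wrist top face 2187 ((461.5968017578125, -16.536277770996094), (49.951072692871094, 68.67266082763672), 0.0913446843624115) all ((461.65386962890625, -16.316970825195312), (50.097835540771484, 69.08049011230469), 0.12799528241157532)
wrist A cap [583.9 111.9] body [582.7 113.2  50.   50.2  63.1]
wrist C ? 0
scene top face 387 ((460.80584716796875, -18.52037811279297), (50.60559844970703, 71.3037109375), 0.17482812702655792) all ((461.1919860839844, -18.097148895263672), (51.45150375366211, 73.34742736816406), 0.7284108400344849)
scene A cap [584.2 111.1] body [585.1 111.2  52.7  49.6  61.8]
scene C ? 24
top top face 413 ((460.52734375, -19.696292877197266), (49.57267761230469, 68.814453125), 0.9990289211273193) all ((460.86517333984375, -19.349105834960938), (68.14595794677734, 50.79170608520508), 89.27725982666016)
top A cap [594.8 109.1] body [597.9 103.1  50.6  15.4  61. ]
top C ? 24
swing 13 x [-0.0001, 0.0329, 0.0032, 6.92, -0.0, -0.01] -> g [ 0.4593 -0.0911  0.0988]
in 4 x [-0.0001, -0.0001, 0.0251, -0.01, -0.0, 0.02] -> g [ 0.4589 -0.0199  0.028 ]
```

Run:
```python
from h import *
T=tool(90,45);ax=T.apply([0,0,1]);g=np.array([.461,-.022,.028])
s=scr(g-ax*.10,T,say="swing");s=scr(g,T,s,say="in",v=.03)
s=scr(g+[0,-.03,.10],T,s,say="lift")
s=scr([.605,-.2,.15],tool(85,45),s,say="over")
s=scr([.605,-.266,.12],tool(85,-45),s,say="flip")
```

```text
swing 13 x [0.0001, 0.033, 0.0032, 6.92, -0.0, -0.01] -> g [ 0.4619 -0.0923  0.0989]
in 4 x [-0.0002, 0.0001, 0.025, -0.01, -0.0, 0.02] -> g [ 0.4611 -0.0219  0.0278]
lift 3 x [-0.0, -0.0165, -0.0307, 0.0, -0.0, -0.01] -> g [ 0.4611 -0.052   0.128 ]
over 6 x [0.0232, 0.0142, -0.0194, 0.0, 0.59, 0.59] -> g [ 0.6051 -0.1999  0.1501]
flip 13 x [0.0004, -0.014, 0.0034, -6.92, -0.0, -0.0] -> g [ 0.6045 -0.2659  0.1202]
```

jog_arm:
  rows:
    - [0, 0, 0.033, 0.0032, 6.92, 0, 0]
    - [0, 0, 0.033, 0.0032, 6.92, 0, 0]
    - [0, 0, 0.033, 0.0032, 6.92, 0, 0]
    - [0, 0, 0.033, 0.0032, 6.92, 0, 0]
    - [0, 0, 0.033, 0.0032, 6.92, 0, 0]
    - [0, 0, 0.033, 0.0032, 6.92, 0, 0]
    - [0, 0, 0.033, 0.0032, 6.92, 0, 0]
    - [0, 0, 0.033, 0.0032, 6.92, 0, 0]
    - [0, 0, 0.033, 0.0032, 6.92, 0, 0]
    - [0, 0, 0.033, 0.0032, 6.92, 0, 0]
    - [0, 0, 0.033, 0.0032, 6.92, 0, 0]
    - [0, 0, 0.033, 0.0032, 6.92, 0, 0]

```text
time_s: 13.93
tool_pos: [0.4591, -0.1778, 0.243]
tool_rot: [-143.7, 0.1, -0.2]
force: [0.3, 1.1, 0.5]
grip_width: 0.0871
```

jog_arm:
  rows:
    - [0, 0, 0.033, 0.0032, 6.92, 0, 0]
    - [0, 0, 0, 0, 0, 0, 0]
    - [0, 0, 0, 0, 0, 0, 0]

```text
time_s: 14.18
tool_pos: [0.4566, -0.204, 0.216]
tool_rot: [-137.2, 1.1, -0.6]
force: [0.1, 0.6, 1.8]
grip_width: 0.0871
```

Run:
```python
from h import *
p,r=pose_of();g=p+r.apply(G);print(g,r.as_euler('xyz',degrees=True))
s=scr([.461,-.022,.028],tool(90,45),say="in",v=.03)
```

```text
[ 0.45547257 -0.09255417  0.09569999] [-137.1820792     1.06805618   -0.58980898]
in 4 x [0.0012, 0.0005, 0.0244, 0.54, 0.09, -0.29] -> g [ 0.4609 -0.0222  0.0279]
```

jog_arm:
  rows:
    - [0, 0.0012, 0.0005, 0.0244, 0.54, 0.1, -0.3]
    - [0, 0.0012, 0.0005, 0.0244, 0.54, 0.1, -0.3]
    - [0, 0.0012, 0.0005, 0.0244, 0.54, 0.1, -0.3]
    - [0, 0.0012, 0.0005, 0.0244, 0.54, 0.1, -0.3]
    - [0, 0, 0, 0, 0, 0, 0]
    - [1, 0, 0, 0, 0, 0, 0]
    - [1, 0, 0, 0, 0, 0, 0]
    - [1, 0, 0, 0, 0, 0, 0]
    - [1, 0, 0, 0, 0, 0, 0]
    - [1, 0, 0, 0, 0, 0, 0]
    - [1, 0, 0, 0, 0, 0, 0]
    - [1, 0, 0, 0, 0, 0, 0]

```text
time_s: 15.18
tool_pos: [0.4643, -0.1346, 0.1496]
tool_rot: [-135.0, -0.8, 0.5]
force: [-1.9, -1.6, 2.7]
grip_width: 0.0497
```

Run:
```python
from h import *
p,r=pose_of();o=status.get_obs();g=p+r.apply(G);print(g,r.as_euler('xyz',degrees=True),o["grip_width"],o["force"])
s=scr(g+[0,-.03,.10],r,say="lift")
s=scr([.605,-.2,.15],tool(85,45),s,say="over")
s=scr([.605,-.266,.12],tool(85,-45),s,say="flip")
```

```text
[ 0.46472813 -0.01855901  0.03375499] [-134.95433349   -0.76642445    0.54796956] 0.04970759506929976 [-1.92306111 -1.63052138  2.70083605]
lift 3 x [0.0004, -0.0165, -0.0306, 0.0, 0.0, 0.0] -> g [ 0.4649 -0.0485  0.1337]
over 6 x [0.0225, 0.0155, -0.0191, -0.01, 0.56, 0.74] -> g [ 0.6048 -0.1998  0.1498]
flip 13 x [0.0005, -0.014, 0.0034, -6.92, 0.0, 0.0] -> g [ 0.6055 -0.2659  0.1199]
```

jog_arm:
  rows:
    - [1, 0.0004, -0.0165, -0.0306, 0, 0, 0]
    - [1, 0.0004, -0.0165, -0.0306, 0, 0, 0]
    - [1, 0.0004, -0.0165, -0.0306, 0, 0, 0]
    - [1, 0.0225, 0.0155, -0.0191, 0, 0.56, 0.74]
    - [1, 0.0225, 0.0155, -0.0191, 0, 0.56, 0.74]
    - [1, 0.0225, 0.0155, -0.0191, 0, 0.56, 0.74]
    - [1, 0.0225, 0.0155, -0.0191, 0, 0.56, 0.74]
    - [1, 0.0225, 0.0155, -0.0191, 0, 0.56, 0.74]
    - [1, 0.0225, 0.0155, -0.0191, 0, 0.56, 0.74]
    - [1, 0, 0, 0, 0, 0, 0]

```text
time_s: 16.02
tool_pos: [0.5966, -0.3193, 0.2641]
tool_rot: [-135.3, -0.0, -5.2]
force: [-1.6, 1.3, -0.6]
grip_width: 0.05
```

jog_arm:
  rows:
    - [1, 0.0005, -0.014, 0.0034, -6.92, 0, 0]
    - [1, 0.0005, -0.014, 0.0034, -6.92, 0, 0]
    - [1, 0.0005, -0.014, 0.0034, -6.92, 0, 0]
    - [1, 0.0005, -0.014, 0.0034, -6.92, 0, 0]
    - [1, 0.0005, -0.014, 0.0034, -6.92, 0, 0]
    - [1, 0.0005, -0.014, 0.0034, -6.92, 0, 0]
    - [1, 0.0005, -0.014, 0.0034, -6.92, 0, 0]
    - [1, 0.0005, -0.014, 0.0034, -6.92, 0, 0]
    - [1, 0.0005, -0.014, 0.0034, -6.92, 0, 0]
    - [1, 0.0005, -0.014, 0.0034, -6.92, 0, 0]
    - [1, 0.0005, -0.014, 0.0034, -6.92, 0, 0]
    - [1, 0.0005, -0.014, 0.0034, -6.92, 0, 0]

```text
time_s: 17.02
tool_pos: [0.6146, -0.1573, 0.247]
tool_rot: [141.8, -0.1, -4.9]
force: [0.4, -0.3, -3.0]
grip_width: 0.0499
```

jog_arm:
  rows:
    - [1, 0.0005, -0.014, 0.0034, -6.92, 0, 0]
    - [1, 0, 0, 0, 0, 0, 0]
    - [1, 0, 0, 0, 0, 0, 0]

```text
time_s: 17.27
tool_pos: [0.6157, -0.1482, 0.2341]
tool_rot: [135.2, 0.2, -4.8]
force: [-1.7, -1.0, -1.6]
grip_width: 0.0496
```

Run:
```python
from h import *
p,r=pose_of();o=status.get_obs();g=p+r.apply(G);print(g,r.as_euler('xyz',degrees=True),o["grip_width"],o["force"],o["qpos"])
p,im,d=shot("scene","s6");P,C=cloud("scene",p,im,d)
k=(np.hypot(P[:,0]-g[0],P[:,1]-g[1])<.07)&(C[:,2]>C[:,0]+60)&(P[:,2]>.1);print("blue dot",k.sum(),P[k].mean(0) if k.sum() else "", np.ptp(P[k],axis=0) if k.sum() else "")
k=(np.hypot(P[:,0]-g[0],P[:,1]-g[1])<.045)&(P[:,2]>.06);print("low",np.percentile(P[k,2],[1,50,99]))
for c in ["top"]:
    p,im,d=shot(c,"t6");P,C=cloud(c,p,im,d);pots(c,P,C,dict(A=(.583,.111),C=(.443,.320)))
s=scr([.605,-.266,.041],tool(85,-45),say="down",v=.02)
```

```text
[ 0.60567655 -0.26326426  0.11772397] [135.21170456   0.20175992  -4.79438532] 0.0496313385704275 [-1.65339191 -0.99279003 -1.58403299] [-50.03977812  49.30724912  69.61255947 100.80072683  -0.77869104
  53.43145847   4.46158577]
blue dot 238 [ 0.60522564 -0.27113306  0.15214303] [0.05279166 0.03908021 0.04146445]
low [0.0985276  0.15117492 0.19704752]
top A ? 0
top C cap [446.4 325.9] body [444.9 320.5  46.2  50.9  21.9]
down 4 x [-0.0001, -0.0143, 0.014, -0.06, 0.01, -0.03] -> g [ 0.6049 -0.266   0.0408]
```

View pics/s6.png

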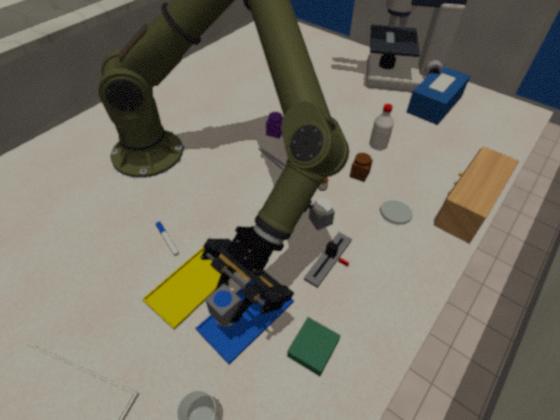

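Pot B is now dot up over the blue tray, with the dot at (226,298). I lower it.

jog_arm:
  rows:
    - [1, 0, -0.0095, 0.0093, 0, 0, 0]
    - [1, 0, -0.0095, 0.0093, 0, 0, 0]
    - [1, 0, -0.0095, 0.0093, 0, 0, 0]
    - [1, 0, -0.0095, 0.0093, 0, 0, 0]
    - [1, 0, 0, 0, 0, 0, 0]
    - [1, 0, 0, 0, 0, 0, 0]

```text
time_s: 17.87
tool_pos: [0.6154, -0.1496, 0.1814]
tool_rot: [135.1, 0.1, -5.0]
force: [1.5, -0.0, -1.4]
grip_width: 0.0501
```

Run:
```python
from h import *
p,r=pose_of();o=status.get_obs();g=p+r.apply(G);print(g,r.as_euler('xyz',degrees=True),o["grip_width"],o["force"],o["qpos"])
s=scr([.605,-.263,.0415],tool(85,-45),say="down",v=.01)
```

```text
[ 0.60508702 -0.26497103  0.06524324] [ 1.35087914e+02  1.17858297e-01 -4.98277686e+00] 0.050069194836886904 [ 1.50997792 -0.02872767 -1.35804319] [-48.1333702   52.99659748  66.20416361 101.92913858  -2.674181
  49.55943347   2.26883091]
down 3 x [-0.0001, -0.0061, 0.0051, -0.03, 0.02, 0.03] -> g [ 0.6051 -0.263   0.0417]
```

jog_arm:
  rows:
    - [1, 0, -0.0061, 0.0051, 0, 0, 0]
    - [1, 0, -0.0061, 0.0051, 0, 0, 0]
    - [1, 0, -0.0061, 0.0051, 0, 0, 0]
    - [1, 0, 0, 0, 0, 0, 0]
    - [1, 0, 0, 0, 0, 0, 0]
    - [0, 0, 0, 0, 0, 0, 0]
    - [0, 0, 0, 0, 0, 0, 0]
    - [0, 0, 0, 0, 0, 0, 0]
    - [0, 0, 0, 0, 0, 0, 0]
    - [0, 0, 0, 0, 0, 0, 0]
    - [0, 0, 0, -0.02, 0, 0, 0]
    - [0, 0, 0, -0.03, 0, 0, 0]

```text
time_s: 18.87
tool_pos: [0.6172, -0.1141, 0.1935]
tool_rot: [135.0, 0.2, -5.3]
force: [0.9, 0.8, 0.5]
grip_width: 0.0845
```

jog_arm:
  rows:
    - [0, 0, 0, -0.04, 0, 0, 0]
    - [0, 0, 0, -0.04, 0, 0, 0]
    - [0, 0, 0, 0, 0, 0, 0]

```text
time_s: 19.12
tool_pos: [0.6278, -0.05, 0.2559]
tool_rot: [135.3, -0.5, -4.4]
force: [2.7, 1.1, -0.4]
grip_width: 0.087
```

```bash
cat >> h.py <<'E'
TR={"blue":((.609,-.2215),85.),"yellow":((.455,-.245),88.5)}
def inv(c,P,C,x,y):
    k=(np.hypot(P[:,0]-x,P[:,1]-y)<.05)&(P[:,2]>.06)&(P[:,2]<.09)
    if k.sum()<20: print(c,"inv ?",k.sum());return
    Q=P[k];A=np.c_[Q[:,:2],np.ones(len(Q))];co=np.linalg.lstsq(A,Q[:,2],rcond=None)[0]
    print(c,"inv",k.sum(),"z",np.round(np.median(Q[:,2]),4),"tilt deg",np.round(np.degrees(np.hypot(*co[:2])),1),[np.round(v,1) for v in cv2.minAreaRect((Q[:,:2]*1000).astype(np.float32))])
E
python3 - <<'E'
from h import *
p,r=pose_of();o=status.get_obs();g=p+r.apply(G);print(g,r.as_euler('xyz',degrees=True),o["grip_width"],o["force"],o["qpos"])
for c in("wrist","scene","top"):
    p,im,d=shot(c,c+"7");P,C=cloud(c,p,im,d);inv(c,P,C,.605,-.268);pots(c,P,C,dict(A=(.583,.111),C=(.443,.320)))
T=tool(63.3,45);ax=T.apply([0,0,1]);g=np.array([.5835,.1115,.032])
s=scr([.55,-.06,.25],tool(80,0),say="up");s=scr(g-ax*.10,T,s,say="pre");s=scr(g,T,s,say="in",v=.03)
E
```

```text
[ 0.61985207 -0.16515603  0.13937395] [135.26398107  -0.46937412  -4.40272536] 0.08696643101729826 [ 2.71812058  1.10539734 -0.36541526] [-57.36153293  47.48160527  68.52770927  97.908735     1.61898171
  61.38805505  -2.52776928]
wrist inv 2083 z 0.0738 tilt deg 10.3 [array([ 606. , -269.7]), array([50.4, 50.2]), np.float64(84.3)]
wrist A ? 0
wrist C ? 0
scene inv 621 z 0.0738 tilt deg 4.0 [array([ 605.7, -270.8]), array([49.9, 50.6]), np.float64(84.5)]
scene A cap [595.1 112. ] body [594.6 102.7  59.9  33.7  39.1]
scene C ? 2
top inv 371 z 0.0733 tilt deg 3.4 [array([ 604.2, -270.7]), array([50.2, 51.2]), np.float64(86.3)]
top A cap [581.6 106.4] body [581.8 109.   45.4  51.   62. ]
top C ? 4
up 7 x [-0.0101, 0.0121, -0.0207, 6.4, -0.29, 0.68] -> g [ 0.55   -0.06    0.2497]
pre 7 x [-0.0082, 0.0108, 0.0263, 6.39, 0.94, 2.26] -> g [0.5515 0.0485 0.103 ]
in 4 x [0.0001, 0.0001, 0.0251, -0.0, 0.0, 0.0] -> g [0.5836 0.1115 0.0318]
```

Pot B sits flat in the blue tray, with its underside at z = 0.074 as expected. Next is pot A.

jog_arm:
  rows:
    - [0, -0.0101, 0.0121, -0.0207, 6.4, -0.3, 0.7]
    - [0, -0.0101, 0.0121, -0.0207, 6.4, -0.3, 0.7]
    - [0, -0.0101, 0.0121, -0.0207, 6.4, -0.3, 0.7]
    - [0, -0.0101, 0.0121, -0.0207, 6.4, -0.3, 0.7]
    - [0, -0.0101, 0.0121, -0.0207, 6.4, -0.3, 0.7]
    - [0, -0.0101, 0.0121, -0.0207, 6.4, -0.3, 0.7]
    - [0, -0.0101, 0.0121, -0.0207, 6.4, -0.3, 0.7]
    - [0, 0, 0, 0, 0, 0, 0]

```text
time_s: 19.93
tool_pos: [0.5484, -0.0673, 0.4171]
tool_rot: [-179.6, -0.2, -10.8]
force: [0.4, -2.5, 1.1]
grip_width: 0.0873
```

jog_arm:
  rows:
    - [0, -0.0082, 0.0108, 0.0263, 6.39, 0.94, 2.26]
    - [0, -0.0082, 0.0108, 0.0263, 6.39, 0.94, 2.26]
    - [0, -0.0082, 0.0108, 0.0263, 6.39, 0.94, 2.26]
    - [0, -0.0082, 0.0108, 0.0263, 6.39, 0.94, 2.26]
    - [0, -0.0082, 0.0108, 0.0263, 6.39, 0.94, 2.26]
    - [0, -0.0082, 0.0108, 0.0263, 6.39, 0.94, 2.26]
    - [0, 0, 0, 0, 0, 0, 0]
    - [0, 0, 0, 0, 0, 0, 0]

```text
time_s: 20.6
tool_pos: [0.5014, -0.0668, 0.2436]
tool_rot: [-141.8, -0.4, -24.7]
force: [0.5, -1.0, 0.4]
grip_width: 0.0868
```

Run:
```python
from h import *
p,r=pose_of();o=status.get_obs();g=p+r.apply(G);print(g,r.as_euler('xyz',degrees=True),o["grip_width"],o["force"],o["qpos"])
for c in("wrist","top"):
    p,im,d=shot(c,c+"8");P,C=cloud(c,p,im,d);pots(c,P,C,dict(A=(.583,.111),C=(.443,.320)))
T=tool(63.3,45);ax=T.apply([0,0,1]);g=np.array([.5835,.1115,.032])
s=scr(g-ax*.08,T,say="pre");s=scr(g,T,s,say="in",v=.03)
```

```text
[0.54462296 0.0248984  0.11466106] [-141.8336952    -0.42423667  -24.67911738] 0.08683736506111213 [ 0.53226435 -0.98257362  0.4000665 ] [-35.20255963  16.1161604   58.71039238 120.07243808 -59.45087064
  65.90287711  31.05202914]
wrist A cap [584.1 111.6] body [584.1 111.1  49.9  50.4  63.2]
wrist C cap [443.7 320. ] body [444.9 318.   51.1  49.3  18.9]
top A cap [583.5 111.2] body [582.7 111.2  49.9  50.   62.6]
top C cap [443.4 320. ] body [442.9 319.2  51.3  49.4  19.7]
pre 2 x [-0.0044, 0.0051, 0.0234, 3.32, 0.41, 1.11] -> g [0.5581 0.061  0.0887]
in 3 x [0.0, 0.0, 0.0267, -0.0, -0.0, -0.0] -> g [0.5835 0.1116 0.0321]
```

View pics/wrist8.png

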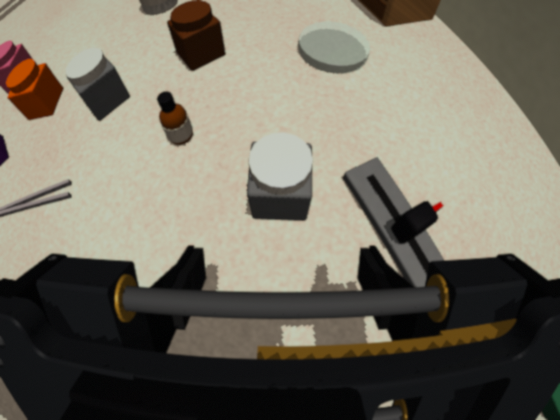

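Pot A is centred at (280,175) and the dimmer, at (415,220), stays clear to the right.

jog_arm:
  rows:
    - [0, -0.0044, 0.005, 0.022, 3.3, 0.4, 1.1]
    - [0, -0.0044, 0.005, 0.022, 3.3, 0.4, 1.1]
    - [0, 0, 0, 0.0267, 0, 0, 0]
    - [0, 0, 0, 0.0267, 0, 0, 0]
    - [0, 0, 0, 0.0267, 0, 0, 0]
    - [0, 0, 0, 0, 0, 0, 0]

```text
time_s: 21.2
tool_pos: [0.5313, 0.0126, 0.1486]
tool_rot: [-134.9, 0.1, -26.1]
force: [-0.2, 0.1, 0.7]
grip_width: 0.0868
```

jog_arm:
  rows:
    - [0, 0, 0, 0, 0, 0, 0]
    - [1, 0, 0, 0, 0, 0, 0]
    - [1, 0, 0, 0, 0, 0, 0]
    - [1, 0, 0, 0, 0, 0, 0]
    - [1, 0, 0, 0, 0, 0, 0]
    - [1, 0, 0, 0, 0, 0, 0]
    - [1, 0, 0, 0, 0, 0, 0]
    - [1, 0, 0, 0, 0, 0, 0]
    - [1, 0, 0, 0, 0, 0, 0]

```text
time_s: 21.95
tool_pos: [0.5302, 0.0073, 0.1501]
tool_rot: [-134.8, 0.1, -26.8]
force: [-0.9, -0.5, 1.7]
grip_width: 0.05
```

Run:
```python
from h import *
p,r=pose_of();o=status.get_obs();g=p+r.apply(G);print(g,r.as_euler('xyz',degrees=True),o["grip_width"],o["force"])
s=scr(g+[-.03,-.03,.10],r,say="lift")
s=scr([.50,-.03,.13],tool(80,45),s,say="over")
s=scr([.46,-.02,.12],tool(90,-45),s,say="flip")
```

```text
[0.58246069 0.11127165 0.03452183] [-1.34793975e+02  5.96109162e-02 -2.67511511e+01] 0.049979161356436624 [-0.94786192 -0.48845046  1.6962415 ]
lift 3 x [-0.0045, -0.0142, -0.033, 0.0, 0.0, 0.0] -> g [0.5524 0.0814 0.1345]
over 4 x [0.0059, 0.0221, -0.0208, -0.05, -2.96, -2.97] -> g [ 0.5    -0.0299  0.1302]
flip 13 x [-0.0033, -0.0202, 0.002, -6.9, -0.0, -0.85] -> g [ 0.4603 -0.0197  0.12  ]
```

jog_arm:
  rows:
    - [1, -0.0045, -0.0142, -0.033, 0, 0, 0]
    - [1, -0.0045, -0.0142, -0.033, 0, 0, 0]
    - [1, -0.0045, -0.0142, -0.033, 0, 0, 0]
    - [1, 0.0059, 0.0221, -0.0208, 0, -2.96, -2.97]
    - [1, 0.0059, 0.0221, -0.0208, 0, -2.96, -2.97]
    - [1, 0.0059, 0.0221, -0.0208, 0, -2.96, -2.97]
    - [1, 0.0059, 0.0221, -0.0208, 0, -2.96, -2.97]
    - [1, 0, 0, 0, 0, 0, 0]

```text
time_s: 22.62
tool_pos: [0.4791, -0.1501, 0.2451]
tool_rot: [-135.2, 0.0, -10.3]
force: [1.2, -0.5, -1.5]
grip_width: 0.0496
```

jog_arm:
  rows:
    - [1, -0.0033, -0.0202, 0.002, -6.9, 0, -0.85]
    - [1, -0.0033, -0.0202, 0.002, -6.9, 0, -0.85]
    - [1, -0.0033, -0.0202, 0.002, -6.9, 0, -0.85]
    - [1, -0.0033, -0.0202, 0.002, -6.9, 0, -0.85]
    - [1, -0.0033, -0.0202, 0.002, -6.9, 0, -0.85]
    - [1, -0.0033, -0.0202, 0.002, -6.9, 0, -0.85]
    - [1, -0.0033, -0.0202, 0.002, -6.9, 0, -0.85]
    - [1, -0.0033, -0.0202, 0.002, -6.9, 0, -0.85]
    - [1, -0.0033, -0.0202, 0.002, -6.9, 0, -0.85]
    - [1, -0.0033, -0.0202, 0.002, -6.9, 0, -0.85]
    - [1, -0.0033, -0.0202, 0.002, -6.9, 0, -0.85]
    - [1, -0.0033, -0.0202, 0.002, -6.9, 0, -0.85]

```text
time_s: 23.62
tool_pos: [0.463, 0.0819, 0.2516]
tool_rot: [142.8, -0.6, -0.6]
force: [-0.2, -0.8, -1.0]
grip_width: 0.0496
```

jog_arm:
  rows:
    - [1, -0.0033, -0.0202, 0.002, -6.9, 0, -0.85]
    - [1, 0, 0, 0, 0, 0, 0]
    - [1, 0, 0, 0, 0, 0, 0]

```text
time_s: 23.87
tool_pos: [0.4597, 0.0959, 0.2368]
tool_rot: [135.9, 0.1, 0.1]
force: [0.7, -0.8, -0.9]
grip_width: 0.0494
```

Run:
```python
from h import *
p,r=pose_of();o=status.get_obs();g=p+r.apply(G);print(g,r.as_euler('xyz',degrees=True),o["grip_width"],o["force"],o["qpos"])
p,im,d=shot("scene","s9");P,C=cloud("scene",p,im,d);n=(np.linalg.norm(P-g,axis=1)<.07)
for k,m in(("blue",C[:,2]>C[:,0]+50),("yellow",C[:,0]>C[:,2]+70)): q=n&m;print(k,q.sum(),P[q].mean(0) if q.sum() else "")
s=scr([.46,-.02,.027],tool(90,-45),say="down",v=.025)
```

```text
[ 0.4595925  -0.01830087  0.11906609] [1.35881598e+02 1.27272122e-01 8.25215626e-02] 0.049356171780914115 [ 0.72775608 -0.83418452 -0.89661285] [-76.91718195  22.40931697  55.03442698 116.93332969  23.91951269
  69.39522701 -33.44700269]
blue 27 [ 0.4600107  -0.05225132  0.11663743]
yellow 0 
down 4 x [-0.0, -0.0169, 0.0167, -0.26, 0.02, -0.01] -> g [ 0.4601 -0.02    0.027 ]
```

jog_arm:
  rows:
    - [1, 0, -0.0169, 0.0167, -0.2, 0, 0]
    - [1, 0, -0.0169, 0.0167, -0.2, 0, 0]
    - [1, 0, -0.0169, 0.0167, -0.2, 0, 0]
    - [1, 0, -0.0169, 0.0167, -0.2, 0, 0]
    - [1, 0, 0, 0, 0, 0, 0]
    - [1, 0, 0, 0, 0, 0, 0]
    - [0, 0, 0, 0, 0, 0, 0]
    - [0, 0, 0, 0, 0, 0, 0]
    - [0, 0, 0, 0, 0, 0, 0]
    - [0, 0, 0, 0, 0, 0, 0]
    - [0, 0, 0, -0.02, 0, 0, 0]
    - [0, 0, 0, -0.03, 0, 0, 0]

```text
time_s: 24.92
tool_pos: [0.459, 0.1299, 0.1782]
tool_rot: [135.0, 0.2, -0.3]
force: [1.1, 0.3, -0.2]
grip_width: 0.0814
```

jog_arm:
  rows:
    - [0, 0, 0, -0.04, 0, 0, 0]
    - [0, 0, 0, -0.02, 0, 0, 0]
    - [0, 0, 0, 0, 0, 0, 0]

```text
time_s: 25.17
tool_pos: [0.4615, 0.1785, 0.2237]
tool_rot: [135.5, -0.2, 0.3]
force: [0.1, 0.0, -0.2]
grip_width: 0.0862
```

Run:
```python
from h import *
p,r=pose_of();o=status.get_obs();g=p+r.apply(G);print(g,r.as_euler('xyz',degrees=True),o["grip_width"],o["qpos"])
for c in("wrist","scene","top"):
    p,im,d=shot(c,c+"10");P,C=cloud(c,p,im,d);lying(c,P,C,.46,-.015);pots(c,P,C,dict(C=(.443,.320)))
    if c=="scene":
        n=(np.abs(P[:,0]-.46)<.03)&(np.abs(P[:,1]+.05)<.02)&(P[:,2]>.008)
        for k,m in(("blue",C[:,2]>C[:,0]+35),("yellow",C[:,0]>C[:,2]+60)): q=n&m;print(k,q.sum(),P[q].mean(0) if q.sum() else "",C[q].mean(0) if q.sum() else "")
T=tool(90,45);ax=T.apply([0,0,1]);g=np.array([.461,-.022,.026])
s=scr(g-ax*.10,T,say="swing")
```

```text
[0.46257892 0.06357284 0.10674465] [135.50288505  -0.23654918   0.27965729] 0.08619548677783763 [-78.54939879  28.14695441  50.23167229 111.40571213  18.22017454
  73.0245463  -36.38892715]
wrist top face 2304 ((460.79901123046875, -18.274581909179688), (50.012306213378906, 70.51573181152344), 0.1355462521314621) all ((460.8093566894531, -17.923564910888672), (71.0373764038086, 50.23122787475586), 89.81451416015625)
wrist C ? 0
scene top face 389 ((459.68963623046875, -18.924091339111328), (51.501312255859375, 70.50236511230469), 2.2687745094299316) all ((459.99591064453125, -19.718616485595703), (52.342506408691406, 72.24987030029297), 0.1730376034975052)
scene C ? 28
blue 44 [ 0.46131119 -0.05358579  0.02611641] [10.61363636 28.13636364 60.13636364]
yellow 0  
top top face 414 ((459.7982177734375, -20.203536987304688), (69.34857940673828, 49.5982666015625), 89.0102767944336) all ((459.853271484375, -20.181591033935547), (69.49828338623047, 49.990169525146484), 88.8585433959961)
top C cap [442.3 309.4] body [433.8 303.4  28.6  58.7  64.5]
swing 13 x [0.0001, 0.0325, 0.0026, 6.91, 0.0, -0.01] -> g [ 0.4607 -0.0925  0.0966]
```

Pot A's dot is blue. I re-grip it from the other side.

jog_arm:
  rows:
    - [0, 0, 0.0325, 0.0026, 6.91, 0, 0]
    - [0, 0, 0.0325, 0.0026, 6.91, 0, 0]
    - [0, 0, 0.0325, 0.0026, 6.91, 0, 0]
    - [0, 0, 0.0325, 0.0026, 6.91, 0, 0]
    - [0, 0, 0.0325, 0.0026, 6.91, 0, 0]
    - [0, 0, 0.0325, 0.0026, 6.91, 0, 0]
    - [0, 0, 0.0325, 0.0026, 6.91, 0, 0]
    - [0, 0, 0.0325, 0.0026, 6.91, 0, 0]
    - [0, 0, 0.0325, 0.0026, 6.91, 0, 0]
    - [0, 0, 0.0325, 0.0026, 6.91, 0, 0]
    - [0, 0, 0.0325, 0.0026, 6.91, 0, 0]
    - [0, 0, 0.0325, 0.0026, 6.91, 0, 0]

```text
time_s: 26.32
tool_pos: [0.4568, -0.1511, 0.2552]
tool_rot: [-150.3, 1.5, -0.0]
force: [-0.5, 1.1, 1.3]
grip_width: 0.0868
```

jog_arm:
  rows:
    - [0, 0, 0.0325, 0.0026, 6.91, 0, 0]
    - [0, 0, 0, 0, 0, 0, 0]
    - [0, 0, 0, 0, 0, 0, 0]
    - [0, 0, 0, 0, 0, 0, 0]

```text
time_s: 26.65
tool_pos: [0.4562, -0.1745, 0.2393]
tool_rot: [-144.5, 1.7, -0.1]
force: [0.1, 0.8, 0.1]
grip_width: 0.087
```

Run:
```python
from h import *
p,r=pose_of();g=p+r.apply(G);print(g,r.as_euler('xyz',degrees=True),status.get_obs()["qpos"])
s=scr([.461,-.022,.024],tool(90,45),say="in",v=.03)
```

```text
[ 0.45234035 -0.07912441  0.10588973] [-1.44458818e+02  1.71643606e+00 -7.99252653e-02] [-20.95658677  26.15913179  59.28551144 112.40362483 -47.26533638
  86.73661768  57.23421903]
in 4 x [0.0017, 0.0086, 0.025, 2.36, 0.31, -0.29] -> g [ 0.4611 -0.0222  0.024 ]
```

Run:
```python
from h import *
T=tool(90,45);ax=T.apply([0,0,1]);g=np.array([.461,-.022,.025])
s=scr(g-ax*.09,T,say="pre",v=.015);s=scr(g,T,s,say="in",v=.025)
```

```text
pre 3 x [0.0018, 0.0143, 0.0033, 3.15, 0.42, -0.39] -> g [ 0.4609 -0.0858  0.0887]
in 4 x [0.0, -0.0, 0.0225, 0.0, -0.0, -0.0] -> g [ 0.4609 -0.0221  0.025 ]
```

jog_arm:
  rows:
    - [0, 0.0018, 0.0143, 0.0033, 3.15, 0.4, -0.4]
    - [0, 0.0018, 0.0143, 0.0033, 3.15, 0.4, -0.4]
    - [0, 0.0018, 0.0143, 0.0033, 3.15, 0.4, -0.4]
    - [0, 0, 0, 0, 0, 0, 0]
    - [0, 0, 0, 0.0225, 0, 0, 0]
    - [0, 0, 0, 0.0225, 0, 0, 0]
    - [0, 0, 0, 0.0225, 0, 0, 0]
    - [0, 0, 0, 0.0225, 0, 0, 0]
    - [0, 0, 0, 0, 0, 0, 0]

```text
time_s: 27.4
tool_pos: [0.462, -0.131, 0.1413]
tool_rot: [-134.8, -0.0, 0.8]
force: [0.0, 1.3, -0.1]
grip_width: 0.087
```

Run:
```python
from h import *
p,r=pose_of();g=p+r.apply(G);print(g,r.as_euler('xyz',degrees=True),status.get_obs()["force"],status.get_obs()["qpos"])
g=np.array([.461,-.022,.026]);T=tool(90,45)
s=scr(g,T,say="fix",v=.02)
s=scr(g+[0,-.03,.10],T,s,say="lift")
s=scr([.61,-.13,.15],tool(85,45),s,say="over")
s=scr([.613,-.172,.12],tool(85,-45),s,say="flip")
```

```text
[ 0.46042476 -0.01471145  0.02568482] [-1.34830812e+02 -9.56288775e-03  7.71619386e-01] [ 0.04882414  1.25957052 -0.12960591] [-14.48012845  36.13567527  48.88429012 115.72873362 -60.49806371
  86.37208952  67.8165345 ]
fix 1 x [-0.0011, 0.0044, -0.0054, -0.17, 0.54, 0.55] -> g [ 0.461 -0.022  0.026]
lift 3 x [0.0, -0.0165, -0.0306, 0.0, -0.0, 0.0] -> g [ 0.461  -0.0519  0.1259]
over 5 x [0.0283, 0.0069, -0.0137, 0.0, 0.71, 0.71] -> g [ 0.6099 -0.1301  0.15  ]
flip 13 x [0.0005, -0.0161, 0.0035, -6.92, -0.0, -0.0] -> g [ 0.6128 -0.1716  0.1204]
```

jog_arm:
  rows:
    - [0, -0.0011, 0.0044, -0.0054, 0, 0.5, 0.5]
    - [1, 0, 0, 0, 0, 0, 0]
    - [1, 0, 0, 0, 0, 0, 0]
    - [1, 0, 0, 0, 0, 0, 0]
    - [1, 0, 0, 0, 0, 0, 0]
    - [1, 0, 0, 0, 0, 0, 0]
    - [1, 0, 0, 0, 0, 0, 0]
    - [1, 0, 0, 0, 0, 0, 0]
    - [1, 0, 0, 0, 0, 0, 0]

```text
time_s: 28.15
tool_pos: [0.461, -0.1441, 0.143]
tool_rot: [-135.0, -0.1, -0.4]
force: [-1.1, -0.8, 1.9]
grip_width: 0.0499
```

jog_arm:
  rows:
    - [1, 0, -0.0165, -0.0306, 0, 0, 0]
    - [1, 0, -0.0165, -0.0306, 0, 0, 0]
    - [1, 0, -0.0165, -0.0306, 0, 0, 0]
    - [1, 0.0283, 0.0069, -0.0137, 0, 0.71, 0.71]
    - [1, 0.0283, 0.0069, -0.0137, 0, 0.71, 0.71]
    - [1, 0.0283, 0.0069, -0.0137, 0, 0.71, 0.71]
    - [1, 0.0283, 0.0069, -0.0137, 0, 0.71, 0.71]
    - [1, 0.0283, 0.0069, -0.0137, 0, 0.71, 0.71]
    - [1, 0, 0, 0, 0, 0, 0]

```text
time_s: 28.9
tool_pos: [0.6023, -0.2545, 0.267]
tool_rot: [-135.2, -0.3, -5.5]
force: [-1.7, 1.5, -1.5]
grip_width: 0.0499
```

jog_arm:
  rows:
    - [1, 0.0005, -0.0161, 0.0035, -6.92, 0, 0]
    - [1, 0.0005, -0.0161, 0.0035, -6.92, 0, 0]
    - [1, 0.0005, -0.0161, 0.0035, -6.92, 0, 0]
    - [1, 0.0005, -0.0161, 0.0035, -6.92, 0, 0]
    - [1, 0.0005, -0.0161, 0.0035, -6.92, 0, 0]
    - [1, 0.0005, -0.0161, 0.0035, -6.92, 0, 0]

```text
time_s: 29.4
tool_pos: [0.6103, -0.1596, 0.2935]
tool_rot: [-176.8, -0.2, -5.5]
force: [-1.0, 0.4, -2.3]
grip_width: 0.0499
```

Run:
```python
from h import *
p,r=pose_of();o=status.get_obs();g=p+r.apply(G);print(g,r.as_euler('xyz',degrees=True),o["grip_width"],o["force"],o["qpos"])
s=scr([.613,-.172,.12],tool(85,-45),say="flip")
```

```text
[ 0.61178968 -0.15047851  0.12976171] [-176.77250164   -0.22618767   -5.45984738] 0.04992568937178148 [-0.95868673  0.35569159 -2.31694022] [-35.7676708   36.46059324  68.10088589  95.37426943 -38.16543185
  74.42201188  34.86242963]
flip 7 x [0.0005, -0.0171, 0.0035, -6.89, -0.01, -0.08] -> g [ 0.6133 -0.1721  0.12  ]
```

jog_arm:
  rows:
    - [1, 0.0005, -0.0171, 0.0035, -6.89, 0, 0]
    - [1, 0.0005, -0.0171, 0.0035, -6.89, 0, 0]
    - [1, 0.0005, -0.0171, 0.0035, -6.89, 0, 0]
    - [1, 0.0005, -0.0171, 0.0035, -6.89, 0, 0]
    - [1, 0.0005, -0.0171, 0.0035, -6.89, 0, 0]
    - [1, 0.0005, -0.0171, 0.0035, -6.89, 0, 0]
    - [1, 0.0005, -0.0171, 0.0035, -6.89, 0, 0]
    - [1, 0, 0, 0, 0, 0, 0]
    - [1, 0, 0, 0, 0, 0, 0]

```text
time_s: 30.15
tool_pos: [0.6238, -0.055, 0.2341]
tool_rot: [135.3, 0.1, -5.3]
force: [0.4, -0.1, -0.4]
grip_width: 0.0496
```

Run:
```python
from h import *
p,r=pose_of();o=status.get_obs();g=p+r.apply(G);print(g,r.as_euler('xyz',degrees=True),o["grip_width"],o["force"],o["qpos"])
p,im,d=shot("scene","s11");P,C=cloud("scene",p,im,d)
k=(np.linalg.norm(P[:,:2]-g[:2],axis=1)<.06)&(P[:,2]>g[2])&(C[:,2]>C[:,0]+50)&(C[:,2]>90);print("dot",k.sum(),np.median(P[k],0),np.percentile(P[k],[5,95],axis=0))
h=np.median(P[k,2])-g[2];print("h",h)
s=scr([.613,-.172,.0745-h+.001],tool(85,-45),say="down",v=.014)
```

```text
[ 0.61307028 -0.1697626   0.11742084] [ 1.35340695e+02  7.90916908e-02 -5.27672719e+00] 0.04957202064671604 [ 0.4338972  -0.13587949 -0.39038615] [-57.30279877  50.72117799  69.53462797  98.78933319  -2.15288973
  60.315755    -1.00964503]
dot 202 [ 0.61305577 -0.17143578  0.14392929] [[ 0.59908371 -0.18506302  0.14179499]
 [ 0.62712151 -0.15763195  0.1458411 ]]
h 0.026508449781015644
down 6 x [-0.0001, -0.0084, 0.0083, -0.06, 0.05, -0.07] -> g [ 0.6132 -0.172   0.0492]
```

jog_arm:
  rows:
    - [1, 0, -0.0084, 0.0083, 0, 0, 0]
    - [1, 0, -0.0084, 0.0083, 0, 0, 0]
    - [1, 0, -0.0084, 0.0083, 0, 0, 0]
    - [1, 0, -0.0084, 0.0083, 0, 0, 0]
    - [1, 0, -0.0084, 0.0083, 0, 0, 0]
    - [1, 0, -0.0084, 0.0083, 0, 0, 0]
    - [1, 0, 0, 0, 0, 0, 0]
    - [1, 0, 0, 0, 0, 0, 0]

```text
time_s: 30.87
tool_pos: [0.6243, -0.0561, 0.1642]
tool_rot: [135.3, -0.1, -5.4]
force: [-0.3, -0.4, -0.9]
grip_width: 0.0494
```

jog_arm:
  rows:
    - [0, 0, 0, 0, 0, 0, 0]
    - [0, 0, 0, 0, 0, 0, 0]
    - [0, 0, 0, 0, 0, 0, 0]
    - [0, 0, 0, 0, 0, 0, 0]
    - [0, 0, 0, -0.02, 0, 0, 0]
    - [0, 0, 0, -0.03, 0, 0, 0]
    - [0, 0, 0, -0.04, 0, 0, 0]
    - [0, 0, 0, -0.04, 0, 0, 0]
    - [0, 0, 0, 0, 0, 0, 0]
    - [0, 0, 0, 0, 0, 0, 0]

```text
time_s: 31.7
tool_pos: [0.6339, 0.0373, 0.2592]
tool_rot: [135.4, -0.3, -5.2]
force: [-0.4, -1.2, 0.1]
grip_width: 0.0867
```

Run:
```python
from h import *
p,r=pose_of();o=status.get_obs();g=p+r.apply(G);print(g,r.as_euler('xyz',degrees=True),o["grip_width"],o["force"],o["qpos"])
for c in("wrist","scene","top"):
    p,im,d=shot(c,c+"12");P,C=cloud(c,p,im,d);inv(c,P,C,.605,-.271);inv(c,P,C,.613,-.173);pots(c,P,C,dict(C=(.443,.320)))
    s=(np.abs(P[:,0]-.67)<.03)&(np.abs(P[:,1]-.03)<.05)&(P[:,2]>.048)&(P[:,2]<.06)&(C.max(1)<90)
    if s.sum()>5: print(c,"dimmer",s.sum(),cv2.minAreaRect((P[s,:2]*1000).astype(np.float32)))
s=scr([.52,0.0,.25],tool(100,0),say="up");T=tool(110.3,45);ax=T.apply([0,0,1]);g=np.array([.4435,.3195,.034])
s=scr(g-ax*.16,T,s,say="pre")
```

```text
[ 0.62420441 -0.0773726   0.14235952] [135.41800488  -0.33562135  -5.19669758] 0.08669069407876635 [-0.3565877  -1.16103144  0.09170892] [-62.44274241  49.53369503  67.97683179  93.92617049  -0.68440149
  68.81318111  -6.76230258]
wrist inv 1102 z 0.0731 tilt deg 10.9 [array([ 606.2, -269.2]), array([49.4, 50.5]), np.float64(84.6)]
wrist inv 2265 z 0.0738 tilt deg 10.2 [array([ 614.1, -171. ]), array([50.2, 50. ]), np.float64(84.7)]
wrist C ? 0
scene inv 616 z 0.0738 tilt deg 4.2 [array([ 605.5, -270.8]), array([50. , 50.2]), np.float64(84.7)]
scene inv 537 z 0.0736 tilt deg 4.5 [array([ 613. , -172.4]), array([50.4, 51. ]), np.float64(85.5)]
scene C cap [442.2 321.5] body [442.2 298.9  21.4  41.9  87.5]
scene dimmer 55 ((672.9714965820312, 26.157407760620117), (29.137187957763672, 15.171493530273438), 34.11058807373047)
top inv 370 z 0.0732 tilt deg 3.1 [array([ 604.7, -270.8]), array([50.4, 50.7]), np.float64(84.9)]
top inv 358 z 0.0738 tilt deg 2.4 [array([ 611.9, -172.9]), array([50.5, 51.4]), np.float64(84.1)]
top C ? 0
up 7 x [-0.0169, 0.014, -0.0185, 6.35, 0.86, -2.11] -> g [ 0.5201 -0.      0.2499]
pre 7 x [0.0046, -0.0067, 0.0257, 6.41, -0.58, -1.4] -> g [0.4826 0.2136 0.147 ]
```

Both blue pots stand flat at z ≈ 0.074. Next is pot C.

jog_arm:
  rows:
    - [0, -0.0169, 0.014, -0.0185, 6.35, 0.86, -2.11]
    - [0, -0.0169, 0.014, -0.0185, 6.35, 0.86, -2.11]
    - [0, -0.0169, 0.014, -0.0185, 6.35, 0.86, -2.11]
    - [0, -0.0169, 0.014, -0.0185, 6.35, 0.86, -2.11]
    - [0, -0.0169, 0.014, -0.0185, 6.35, 0.86, -2.11]
    - [0, -0.0169, 0.014, -0.0185, 6.35, 0.86, -2.11]
    - [0, -0.0169, 0.014, -0.0185, 6.35, 0.86, -2.11]
    - [0, 0, 0, 0, 0, 0, 0]

```text
time_s: 32.52
tool_pos: [0.5191, -0.0082, 0.4178]
tool_rot: [-179.2, -0.5, 9.6]
force: [0.6, -2.7, -0.1]
grip_width: 0.0872
```

jog_arm:
  rows:
    - [0, 0.0046, -0.0067, 0.0257, 6.41, -0.58, -1.4]
    - [0, 0.0046, -0.0067, 0.0257, 6.41, -0.58, -1.4]
    - [0, 0.0046, -0.0067, 0.0257, 6.41, -0.58, -1.4]
    - [0, 0.0046, -0.0067, 0.0257, 6.41, -0.58, -1.4]
    - [0, 0.0046, -0.0067, 0.0257, 6.41, -0.58, -1.4]
    - [0, 0.0046, -0.0067, 0.0257, 6.41, -0.58, -1.4]
    - [0, 0.0046, -0.0067, 0.0257, 6.41, -0.58, -1.4]
    - [0, 0, 0, 0, 0, 0, 0]
    - [0, 0, 0, 0, 0, 0, 0]

```text
time_s: 33.27
tool_pos: [0.5223, 0.1038, 0.2614]
tool_rot: [-135.6, 0.4, 20.2]
force: [0.9, -0.1, 0.6]
grip_width: 0.0872
```

Run:
```python
from h import *
p,r=pose_of();o=status.get_obs();g=p+r.apply(G);print(g,r.as_euler('xyz',degrees=True),o["grip_width"],o["force"],o["qpos"])
for c in("wrist","top"):
    p,im,d=shot(c,c+"13");P,C=cloud(c,p,im,d);pots(c,P,C,dict(C=(.443,.320)))
T=tool(110.3,45);ax=T.apply([0,0,1]);g=np.array([.4435,.3195,.033])
s=scr(g-ax*.08,T,say="pre",v=.03);s=scr(g,T,s,say="in",v=.025)
```

```text
[0.48175086 0.21122138 0.14429816] [-135.55051733    0.41620084   20.24933821] 0.08719102917919784 [ 0.92014229 -0.09222757  0.59169278] [-42.51599751  25.81064457  50.32988139 108.16705033 -56.6068251
  88.83221947  48.63212052]
wrist C cap [444.4 320.2] body [444.4 319.7  50.3  49.5  20.2]
top C cap [443.1 320.6] body [443.4 319.6  51.1  50.4  20.5]
pre 3 x [0.0001, -0.0001, 0.0275, 0.21, 0.0, -0.04] -> g [0.4632 0.2665 0.0897]
in 4 x [-0.0, 0.0, 0.02, -0.0, 0.0, -0.0] -> g [0.4435 0.3196 0.0331]
```

View pics/wrist13.png

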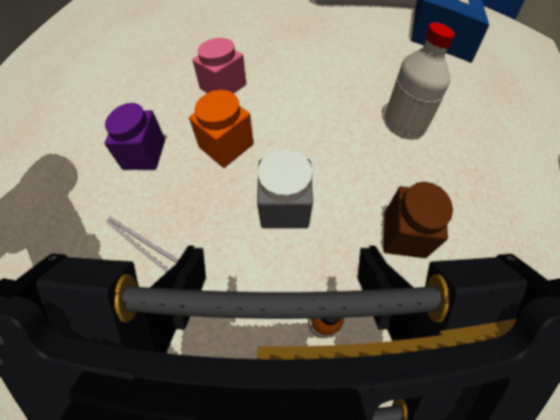

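Pot C is centred at (286,190). The brown look-alike at (420,220) is outside the right finger, and the oil bottle at (327,320) is below the palm.

jog_arm:
  rows:
    - [0, 0, 0, 0.0275, 0.2, 0, 0]
    - [0, 0, 0, 0.0275, 0.2, 0, 0]
    - [0, 0, 0, 0.0275, 0.2, 0, 0]
    - [0, 0, 0, 0.02, 0, 0, 0]
    - [0, 0, 0, 0.02, 0, 0, 0]
    - [0, 0, 0, 0.02, 0, 0, 0]
    - [0, 0, 0, 0.02, 0, 0, 0]
    - [0, 0, 0, 0, 0, 0, 0]
    - [0, 0, 0, 0, 0, 0, 0]

```text
time_s: 34.12
tool_pos: [0.4834, 0.2119, 0.1502]
tool_rot: [-134.9, -0.0, 20.4]
force: [0.2, -0.8, 0.0]
grip_width: 0.0872
```

jog_arm:
  rows:
    - [1, 0, 0, 0, 0, 0, 0]
    - [1, 0, 0, 0, 0, 0, 0]
    - [1, 0, 0, 0, 0, 0, 0]
    - [1, 0, 0, 0, 0, 0, 0]
    - [1, 0, 0, 0, 0, 0, 0]
    - [1, 0, 0, 0, 0, 0, 0]
    - [1, 0, 0, 0, 0, 0, 0]
    - [1, 0, 0, 0, 0, 0, 0]

```text
time_s: 34.78
tool_pos: [0.4835, 0.212, 0.1499]
tool_rot: [-134.9, -0.0, 20.3]
force: [-0.7, -0.6, 1.1]
grip_width: 0.0498
```

Run:
```python
from h import *
p,r=pose_of();o=status.get_obs();g=p+r.apply(G);print(g,r.as_euler('xyz',degrees=True),o["grip_width"],o["force"],o["qpos"])
s=scr(g+[0,-.02,.14],r,say="lift")
s=scr([.46,-.02,.16],tool(90,45),s,say="over")
s=scr([.46,-.02,.12],tool(90,-45),s,say="flip")
```

```text
[0.44312102 0.32100959 0.03416792] [-1.34869564e+02 -2.17924877e-02  2.03451748e+01] 0.04980001432383308 [-0.69776403 -0.59443129  1.11282872] [-48.4170463   32.36226414  42.50457925 115.03996281 -68.83130673
  76.44278143  52.95113013]
lift 4 x [-0.0017, -0.0215, -0.028, 0.0, 0.0, 0.0] -> g [0.4432 0.3011 0.1741]
over 9 x [-0.0098, 0.0261, -0.024, -0.01, 1.6, 1.6] -> g [ 0.4597 -0.0201  0.1601]
flip 13 x [0.0, -0.0196, 0.0046, -6.93, 0.0, -0.0] -> g [ 0.4597 -0.0198  0.1202]
```

jog_arm:
  rows:
    - [1, -0.0017, -0.0215, -0.028, 0, 0, 0]
    - [1, -0.0017, -0.0215, -0.028, 0, 0, 0]
    - [1, -0.0017, -0.0215, -0.028, 0, 0, 0]
    - [1, -0.0017, -0.0215, -0.028, 0, 0, 0]
    - [1, 0, 0, 0, 0, 0, 0]

```text
time_s: 35.2
tool_pos: [0.4858, 0.191, 0.2961]
tool_rot: [-134.7, -0.6, 20.2]
force: [1.3, -0.3, 0.1]
grip_width: 0.0501
```

jog_arm:
  rows:
    - [1, -0.0098, 0.0261, -0.024, 0, 1.6, 1.6]
    - [1, -0.0098, 0.0261, -0.024, 0, 1.6, 1.6]
    - [1, -0.0098, 0.0261, -0.024, 0, 1.6, 1.6]
    - [1, -0.0098, 0.0261, -0.024, 0, 1.6, 1.6]
    - [1, -0.0098, 0.0261, -0.024, 0, 1.6, 1.6]
    - [1, -0.0098, 0.0261, -0.024, 0, 1.6, 1.6]
    - [1, -0.0098, 0.0261, -0.024, 0, 1.6, 1.6]
    - [1, -0.0098, 0.0261, -0.024, 0, 1.6, 1.6]
    - [1, -0.0098, 0.0261, -0.024, 0, 1.6, 1.6]
    - [1, 0, 0, 0, 0, 0, 0]

```text
time_s: 36.03
tool_pos: [0.4571, -0.143, 0.2751]
tool_rot: [-135.2, 0.1, -0.7]
force: [-0.5, -0.1, -1.0]
grip_width: 0.0498
```

jog_arm:
  rows:
    - [1, 0, -0.0196, 0.0046, -6.93, 0, 0]
    - [1, 0, -0.0196, 0.0046, -6.93, 0, 0]
    - [1, 0, -0.0196, 0.0046, -6.93, 0, 0]
    - [1, 0, -0.0196, 0.0046, -6.93, 0, 0]
    - [1, 0, -0.0196, 0.0046, -6.93, 0, 0]
    - [1, 0, -0.0196, 0.0046, -6.93, 0, 0]
    - [1, 0, -0.0196, 0.0046, -6.93, 0, 0]
    - [1, 0, -0.0196, 0.0046, -6.93, 0, 0]
    - [1, 0, -0.0196, 0.0046, -6.93, 0, 0]
    - [1, 0, -0.0196, 0.0046, -6.93, 0, 0]
    - [1, 0, -0.0196, 0.0046, -6.93, 0, 0]
    - [1, 0, -0.0196, 0.0046, -6.93, 0, 0]

```text
time_s: 37.03
tool_pos: [0.4587, 0.0831, 0.2537]
tool_rot: [143.1, 0.2, 0.1]
force: [0.7, 0.3, -1.4]
grip_width: 0.0499
```

Run:
```python
from h import *
p,r=pose_of();o=status.get_obs();g=p+r.apply(G);print(g,r.as_euler('xyz',degrees=True),o["grip_width"],o["force"],o["qpos"])
s=scr([.46,-.02,.12],tool(90,-45),say="flip"); s=scr([.46,-.02,.027],tool(90,-45),s,say="down",v=.025)
p,im,d=shot("scene","s14");P,C=cloud("scene",p,im,d);n=(np.linalg.norm(P-g,axis=1)<.06)
for k,m in(("blue",C[:,2]>C[:,0]+35),("yellow",C[:,0]>C[:,2]+60)): q=n&m;print(k,q.sum(),P[q].mean(0) if q.sum() else "",C[q].mean(0) if q.sum() else "")
cv2.imwrite("pics/s14c.png",cv2.resize(im[120:330,130:410],(560,420))[:,:,::-1])
```

```text
[ 0.45840427 -0.0154795   0.12257496] [1.43063741e+02 2.30549353e-01 1.32139589e-01] 0.0499074942217971 [ 0.73852706  0.26019794 -1.40318925] [-70.54424364  14.2418176   49.27547233 117.45127076  25.08696407
  69.48433037 -32.93250206]
flip 2 x [0.0007, -0.0106, 0.0028, -4.03, 0.04, 0.13] -> g [ 0.46   -0.0199  0.12  ]
down 4 x [-0.0, -0.0164, 0.0165, -0.0, 0.0, -0.0] -> g [ 0.46   -0.0202  0.027 ]
blue 0  
yellow 40 [ 0.45965064 -0.04904418  0.12050515] [73.   60.25  4.9 ]
```

View pics/s14c.png

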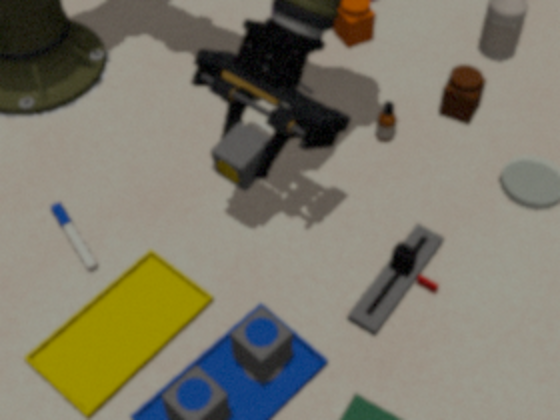

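Pot C's dot is yellow, at (228,172). Both blue-dot pots stand in the blue tray. I lay C down and release it.

jog_arm:
  rows:
    - [1, 0.0007, -0.01, 0.0028, -3.5, 0, 0]
    - [1, 0.0007, -0.01, 0.0028, -3.5, 0, 0]
    - [1, 0, -0.0164, 0.0165, 0, 0, 0]
    - [1, 0, -0.0164, 0.0165, 0, 0, 0]
    - [1, 0, -0.0164, 0.0165, 0, 0, 0]
    - [1, 0, -0.0155, 0.0155, 0, 0, 0]
    - [1, 0, 0, 0, 0, 0, 0]
    - [1, 0, 0, 0, 0, 0, 0]

```text
time_s: 37.75
tool_pos: [0.4595, 0.0947, 0.1454]
tool_rot: [136.3, 0.4, -0.0]
force: [0.6, -0.6, -0.2]
grip_width: 0.05
```

Run:
```python
from h import *
p,r=pose_of();o=status.get_obs();g=p+r.apply(G);print(g,r.as_euler('xyz',degrees=True),o["grip_width"],o["force"])
s=scr([g[0],g[1],.0255],tool(90,-45),say="fix")
```

```text
[ 0.45862889 -0.01871915  0.02696748] [ 1.36255299e+02  3.69969656e-01 -4.74526886e-02] 0.05001112009827003 [ 0.58858134 -0.59315834 -0.20998896]
fix 1 x [-0.0008, -0.0046, 0.0011, -1.26, 0.3, 0.22] -> g [ 0.4587 -0.0187  0.0255]
```

jog_arm:
  rows:
    - [1, 0, -0.0042, 0.001, -1.2, 0, 0]
    - [1, 0, 0, 0, 0, 0, 0]
    - [0, 0, 0, 0, 0, 0, 0]
    - [0, 0, 0, 0, 0, 0, 0]
    - [0, 0, 0, 0, 0, 0, 0]
    - [0, 0, 0, 0, 0, 0, 0]
    - [0, 0, 0, -0.02, 0, 0, 0]
    - [0, 0, 0, -0.03, 0, 0, 0]
    - [0, 0, 0, -0.04, 0, 0, 0]
    - [0, 0, 0, -0.02, 0, 0, 0]
    - [0, 0, 0, 0, 0, 0, 0]

```text
time_s: 38.67
tool_pos: [0.4614, 0.1794, 0.2224]
tool_rot: [135.4, 0.0, 0.3]
force: [-0.3, 0.9, -0.6]
grip_width: 0.0863
```

Run:
```python
from h import *
p,r=pose_of();o=status.get_obs();g=p+r.apply(G);print(g,r.as_euler('xyz',degrees=True),o["grip_width"],o["qpos"])
for c in("wrist","top"):
    p,im,d=shot(c,c+"15");P,C=cloud(c,p,im,d);lying(c,P,C,.46,-.015)
T=tool(90,45);ax=T.apply([0,0,1]);g=np.array([.461,-.022,.026])
s=scr(g-ax*.09,T,say="swing",v=.028)
```

```text
[0.46194143 0.06419622 0.10570634] [1.35350157e+02 4.06486222e-02 3.26136390e-01] 0.08632774832830206 [-74.06560693  26.22826733  44.32987043 111.17937522  20.92761665
  74.20661233 -38.90695032]
wrist top face 2312 ((459.3871154785156, -16.050617218017578), (69.61309814453125, 50.13102722167969), 89.74652099609375) all ((459.43548583984375, -15.87228012084961), (70.12650299072266, 50.16653823852539), 89.54151153564453)
top top face 422 ((459.0738220214844, -17.677997589111328), (69.62489318847656, 50.229736328125), 89.06787872314453) all ((458.8531799316406, -18.010761260986328), (70.36127471923828, 51.150699615478516), 89.03583526611328)
swing 14 x [0.0, 0.0298, 0.0028, 6.42, 0.02, 0.0] -> g [ 0.4607 -0.0859  0.0894]
```

jog_arm:
  rows:
    - [0, 0, 0.0298, 0.0028, 6.42, 0, 0]
    - [0, 0, 0.0298, 0.0028, 6.42, 0, 0]
    - [0, 0, 0.0298, 0.0028, 6.42, 0, 0]
    - [0, 0, 0.0298, 0.0028, 6.42, 0, 0]
    - [0, 0, 0.0298, 0.0028, 6.42, 0, 0]
    - [0, 0, 0.0298, 0.0028, 6.42, 0, 0]
    - [0, 0, 0.0298, 0.0028, 6.42, 0, 0]
    - [0, 0, 0.0298, 0.0028, 6.42, 0, 0]
    - [0, 0, 0.0298, 0.0028, 6.42, 0, 0]
    - [0, 0, 0.0298, 0.0028, 6.42, 0, 0]
    - [0, 0, 0.0298, 0.0028, 6.42, 0, 0]
    - [0, 0, 0.0298, 0.0028, 6.42, 0, 0]

```text
time_s: 39.77
tool_pos: [0.4584, -0.1431, 0.2517]
tool_rot: [-151.4, 0.9, -0.0]
force: [0.3, 0.6, 0.5]
grip_width: 0.0868
```

jog_arm:
  rows:
    - [0, 0, 0.0298, 0.0028, 6.42, 0, 0]
    - [0, 0, 0.0298, 0.0028, 6.42, 0, 0]
    - [0, 0, 0, 0, 0, 0, 0]
    - [0, 0, 0, 0, 0, 0, 0]
    - [0, 0, 0, 0, 0, 0, 0]

```text
time_s: 40.18
tool_pos: [0.4576, -0.1898, 0.2159]
tool_rot: [-139.0, 1.2, -0.1]
force: [1.0, 0.2, 0.4]
grip_width: 0.0872
```

Run:
```python
from h import *
p,r=pose_of();print(p+r.apply(G),r.as_euler('xyz',degrees=True),status.get_obs()["qpos"])
T=tool(90,45);ax=T.apply([0,0,1]);g=np.array([.459,-.022,.026])
s=scr(g-ax*.09,T,say="pre",v=.015);s=scr(g,T,s,say="in",v=.025)
```

```text
[ 0.45521458 -0.08207099  0.09225631] [-1.38952448e+02  1.18928418e+00 -1.19143655e-01] [-13.48589714  30.36327317  54.44774371 111.22663073 -51.36190743
  90.29108044  62.15198267]
pre 2 x [0.0008, 0.0078, -0.0001, 1.98, 0.39, -0.45] -> g [ 0.459  -0.0855  0.0896]
in 4 x [0.0, 0.0, 0.0225, -0.0, 0.0, 0.0] -> g [ 0.4589 -0.0219  0.026 ]
```

jog_arm:
  rows:
    - [0, 0.0008, 0.0078, 0, 1.98, 0.4, -0.4]
    - [0, 0.0008, 0.0078, 0, 1.98, 0.4, -0.4]
    - [0, 0, 0, 0, 0, 0, 0]
    - [0, 0, 0, 0.0215, 0, 0, 0]
    - [0, 0, 0, 0.0215, 0, 0, 0]
    - [0, 0, 0, 0.0215, 0, 0, 0]
    - [0, 0, 0, 0.0215, 0, 0, 0]
    - [0, 0, 0, 0, 0, 0, 0]
    - [0, 0, 0, 0, 0, 0, 0]

```text
time_s: 40.93
tool_pos: [0.4606, -0.1374, 0.1468]
tool_rot: [-134.9, -0.2, 0.4]
force: [-0.7, -0.8, 1.0]
grip_width: 0.0869
```

Run:
```python
from h import *
p,r=pose_of();print(p+r.apply(G),r.as_euler('xyz',degrees=True),status.get_obs()["qpos"],status.get_obs()["force"])
T=tool(90,45);g=np.array([.459,-.022,.027])
s=scr(g,T,say="fix",v=.025)
s=scr(g+[0,-.03,.10],T,s,say="lift")
s=scr([.457,-.20,.15],tool(88.5,45),s,say="over")
s=scr([.457,-.245,.12],tool(88.5,-45),s,say="flip")
```

```text
[ 0.46017327 -0.0212679   0.0309144 ] [-134.9373171    -0.16535323    0.37078721] [-13.43051122  35.17527835  48.46124248 115.57748712 -59.60007331
  86.19917208  67.33215577] [-0.67123813 -0.84528982  1.00604716]
fix 1 x [-0.0016, 0.0031, 0.0023, -0.06, 0.15, 0.38] -> g [ 0.459 -0.022  0.027]
lift 3 x [-0.0, -0.0165, -0.0307, -0.0, -0.0, -0.0] -> g [ 0.459  -0.0521  0.1271]
over 4 x [-0.0009, 0.0221, -0.0302, -0.0, 0.26, 0.26] -> g [ 0.457 -0.2    0.15 ]
flip 13 x [0.0001, -0.0158, 0.0035, -6.92, -0.0, 0.0] -> g [ 0.4571 -0.2447  0.1202]
```

jog_arm:
  rows:
    - [0, -0.0016, 0.0031, 0.0023, 0, 0.1, 0.4]
    - [1, 0, 0, 0, 0, 0, 0]
    - [1, 0, 0, 0, 0, 0, 0]
    - [1, 0, 0, 0, 0, 0, 0]
    - [1, 0, 0, 0, 0, 0, 0]
    - [1, 0, 0, 0, 0, 0, 0]
    - [1, 0, 0, 0, 0, 0, 0]
    - [1, 0, 0, 0, 0, 0, 0]
    - [1, 0, 0, 0, 0, 0, 0]

```text
time_s: 41.68
tool_pos: [0.4587, -0.1404, 0.142]
tool_rot: [-135.0, 0.1, -0.2]
force: [0.4, -0.6, -0.0]
grip_width: 0.0501
```

jog_arm:
  rows:
    - [1, 0, -0.0165, -0.0307, 0, 0, 0]
    - [1, 0, -0.0165, -0.0307, 0, 0, 0]
    - [1, 0, -0.0165, -0.0307, 0, 0, 0]
    - [1, -0.0009, 0.0177, -0.0242, 0, 0.2, 0.2]
    - [1, -0.0009, 0.0177, -0.0242, 0, 0.2, 0.2]
    - [1, -0.0009, 0.0177, -0.0242, 0, 0.2, 0.2]
    - [1, -0.0009, 0.0177, -0.0242, 0, 0.2, 0.2]
    - [1, -0.0009, 0.0177, -0.0242, 0, 0.2, 0.2]
    - [1, 0, 0, 0, 0, 0, 0]

```text
time_s: 42.43
tool_pos: [0.4503, -0.324, 0.2656]
tool_rot: [-135.3, 0.1, -2.1]
force: [-0.6, 0.4, -0.8]
grip_width: 0.0496
```

jog_arm:
  rows:
    - [1, 0, -0.0158, 0.0035, -6.92, 0, 0]
    - [1, 0, -0.0158, 0.0035, -6.92, 0, 0]
    - [1, 0, -0.0158, 0.0035, -6.92, 0, 0]
    - [1, 0, -0.0158, 0.0035, -6.92, 0, 0]
    - [1, 0, -0.0158, 0.0035, -6.92, 0, 0]
    - [1, 0, -0.0158, 0.0035, -6.92, 0, 0]

```text
time_s: 42.93
tool_pos: [0.4548, -0.2261, 0.2897]
tool_rot: [-176.8, 0.0, -1.7]
force: [-1.9, 0.1, -1.1]
grip_width: 0.0499
```

Run:
```python
from h import *
p,r=pose_of();o=status.get_obs();g=p+r.apply(G);print(g,r.as_euler('xyz',degrees=True),o["grip_width"],o["force"],o["qpos"])
s=scr([.457,-.245,.12],tool(88.5,-45),say="flip")
```

```text
[ 0.45505261 -0.21689995  0.12600492] [-1.76785286e+02  1.69974724e-02 -1.65828006e+00] 0.04993557936011124 [-1.85054584  0.08517879 -1.11121058] [-37.56759346  14.23754171  69.77635768 112.34413522 -17.77230273
  65.40616054  37.99046905]
flip 7 x [0.0004, -0.016, 0.0033, -6.89, 0.01, -0.02] -> g [ 0.4573 -0.2451  0.1198]
```

jog_arm:
  rows:
    - [1, 0.0004, -0.016, 0.0033, -6.89, 0, 0]
    - [1, 0.0004, -0.016, 0.0033, -6.89, 0, 0]
    - [1, 0.0004, -0.016, 0.0033, -6.89, 0, 0]
    - [1, 0.0004, -0.016, 0.0033, -6.89, 0, 0]
    - [1, 0.0004, -0.016, 0.0033, -6.89, 0, 0]
    - [1, 0.0004, -0.016, 0.0033, -6.89, 0, 0]
    - [1, 0.0004, -0.016, 0.0033, -6.89, 0, 0]
    - [1, 0, 0, 0, 0, 0, 0]
    - [1, 0, 0, 0, 0, 0, 0]

```text
time_s: 43.68
tool_pos: [0.46, -0.1287, 0.2357]
tool_rot: [135.3, 0.3, -1.5]
force: [0.8, -0.6, 0.4]
grip_width: 0.0494
```

Run:
```python
from h import *
p,r=pose_of();o=status.get_obs();g=p+r.apply(G);print(g,r.as_euler('xyz',degrees=True),o["grip_width"],o["force"],o["qpos"])
p,im,d=shot("scene","s16");P,C=cloud("scene",p,im,d)
k=(np.linalg.norm(P[:,:2]-g[:2],axis=1)<.06)&(P[:,2]>g[2])&(C[:,0]>C[:,2]+60);print("dot",k.sum(),np.median(P[k],0),np.percentile(P[k],[5,95],axis=0))
h=np.median(P[k,2])-g[2];print("h",h)
s=scr([.457,-.245,.0745-h+.001],tool(88.5,-45),say="down",v=.014)
```

```text
[ 0.45625235 -0.24408798  0.11922981] [135.25044381   0.31798256  -1.51984744] 0.04940936404473663 [ 0.76315925 -0.64856691  0.38374683] [-64.43748861  21.27554938  68.61889224 123.59281059  32.2661211
  52.33086192 -19.67772989]
dot 263 [ 0.45477531 -0.23880293  0.14795469] [[ 0.42379983 -0.25799786  0.1452046 ]
 [ 0.47216762 -0.20224316  0.19445911]]
h 0.028724883013313898
down 6 x [0.0, -0.0088, 0.0086, -0.07, 0.04, -0.0] -> g [ 0.457  -0.2448  0.0469]
```

jog_arm:
  rows:
    - [1, 0, -0.0088, 0.0086, 0, 0, 0]
    - [1, 0, -0.0088, 0.0086, 0, 0, 0]
    - [1, 0, -0.0088, 0.0086, 0, 0, 0]
    - [1, 0, -0.0088, 0.0086, 0, 0, 0]
    - [1, 0, -0.0088, 0.0086, 0, 0, 0]
    - [1, 0, -0.0088, 0.0086, 0, 0, 0]
    - [1, 0, 0, 0, 0, 0, 0]
    - [1, 0, 0, 0, 0, 0, 0]

```text
time_s: 44.4
tool_pos: [0.4605, -0.1298, 0.1641]
tool_rot: [135.6, -0.1, -1.8]
force: [0.4, -0.3, 0.0]
grip_width: 0.0499
```

jog_arm:
  rows:
    - [0, 0, 0, 0, 0, 0, 0]
    - [0, 0, 0, 0, 0, 0, 0]
    - [0, 0, 0, 0, 0, 0, 0]
    - [0, 0, 0, 0, 0, 0, 0]
    - [0, 0, 0, -0.02, 0, 0, 0]
    - [0, 0, 0, -0.03, 0, 0, 0]
    - [0, 0, 0, -0.04, 0, 0, 0]
    - [0, 0, 0, -0.04, 0, 0, 0]
    - [0, 0, 0, 0, 0, 0, 0]
    - [0, 0, 0, 0, 0, 0, 0]

```text
time_s: 45.23
tool_pos: [0.4644, -0.0346, 0.2562]
tool_rot: [135.5, -0.1, -1.3]
force: [0.0, -0.6, -0.6]
grip_width: 0.087
```

Run:
```python
from h import *
p,r=pose_of();o=status.get_obs();g=p+r.apply(G);print(g,r.as_euler('xyz',degrees=True),o["grip_width"],o["force"],o["qpos"])
for c in("wrist","scene","top"):
    p,im,d=shot(c,c+"17");P,C=cloud(c,p,im,d)
    for q in((.605,-.271),(.613,-.173),(.456,-.247)): inv(c,P,C,*q)
    s=(np.abs(P[:,0]-.67)<.03)&(np.abs(P[:,1]-.03)<.05)&(P[:,2]>.048)&(P[:,2]<.06)&(C.max(1)<90)
    if s.sum()>5: print(c,"dimmer",s.sum(),cv2.minAreaRect((P[s,:2]*1000).astype(np.float32)))
s=scr([.55,-.03,.2],tool(2.85-90,0),say="up");s=scr([.67,.031,.12],tool(2.85,0),s,keep=False,say="dim")
cv2.imwrite("pics/s17.png",cams.read_camera("scene")[0][:,:,::-1])
```

```text
[ 0.46188236 -0.1494379   0.13912556] [ 1.35526808e+02 -8.15168891e-02 -1.33171974e+00] 0.08699170437372795 [ 0.01495049 -0.58240119 -0.62346192] [-74.22208113  18.65143773  66.76724279 121.14387843  30.46042437
  62.60117891 -25.80539411]
wrist inv 71 z 0.0605 tilt deg 5.2 [array([ 566.3, -249.4]), array([13.6, 25.7]), np.float64(9.4)]
wrist inv 3082 z 0.0735 tilt deg 8.2 [array([ 613.4, -171.6]), array([51.1, 51.6]), np.float64(85.1)]
wrist inv 2260 z 0.0737 tilt deg 10.4 [array([ 468.6, -243.8]), array([49.8, 73.3]), np.float64(87.0)]
scene inv 33 z 0.0612 tilt deg 1.4 [array([ 569.3, -249.6]), array([30.1, 15.5]), np.float64(69.2)]
scene inv 536 z 0.0737 tilt deg 4.4 [array([ 613.5, -172.4]), array([51. , 49.6]), np.float64(85.1)]
scene inv 502 z 0.0737 tilt deg 5.2 [array([ 467.3, -244.9]), array([49.9, 70.5]), np.float64(88.4)]
scene dimmer 75 ((671.0122680664062, 29.18479347229004), (24.258487701416016, 18.46306800842285), 2.7727553844451904)
top inv 26 z 0.062 tilt deg 0.7 [array([ 567. , -254.5]), array([24.1, 15. ]), np.float64(64.3)]
top inv 360 z 0.0736 tilt deg 2.9 [array([ 611.9, -172.3]), array([50. , 50.9]), np.float64(86.5)]
top inv 388 z 0.0736 tilt deg 2.5 [array([ 467.6, -244.9]), array([50., 73.]), np.float64(87.1)]
top dimmer 62 ((668.8563232421875, 29.862943649291992), (16.58220100402832, 29.299213409423828), 88.45073699951172)
up 26 x [0.0023, -0.0031, -0.0057, 0.11, -2.57, 6.25] -> g [ 0.5499 -0.0292  0.2012]
dim 13 x [-0.0109, -0.0035, 0.0062, 0.0, -0.0, -6.92] -> g [0.6696 0.0309 0.1204]
```

View pics/s17.png

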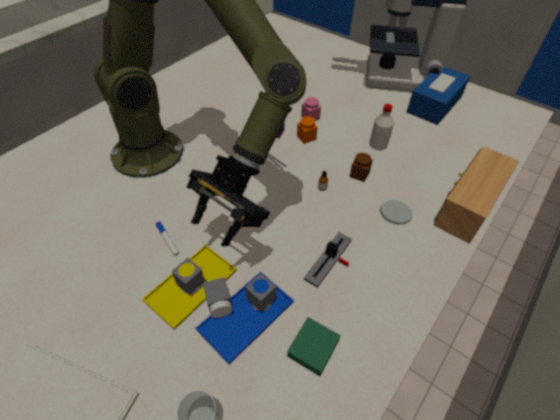

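Pot B has been knocked out of the blue tray. It lies at (218,298) between the trays, cap towards the viewer. The other two stand correctly. I locate B.

Run:
```python
from h import *
W=cv2.resize(cv2.imread("pics/wrist17.png"),(400,300));T=cv2.resize(cv2.imread("pics/top17.png")[140:290,300:500],(400,300),interpolation=cv2.INTER_CUBIC);S=cv2.resize(cv2.imread("pics/scene17.png")[230:370,130:317],(400,300),interpolation=cv2.INTER_CUBIC)
cv2.imwrite("pics/c17.png",np.hstack([T,S]));
A=[]
for c in("wrist","scene","top"):
    z=np.load(f"pics/{c}17.npz");p=cams.camera_params(c);P,C=cloud(c,p,z["im"],z["d"])
    k=(P[:,0]>.486)&(P[:,0]<.585)&(P[:,1]>-.34)&(P[:,1]<-.18)&(P[:,2]>.02)&(P[:,2]<.09)&(C.max(1)-C.min(1)<45)
    if c=="wrist": k&=(P[:,1]<-.2)
    Q=P[k];print(c,k.sum(),cv2.minAreaRect((Q[:,:2]*1000).astype(np.float32)),np.percentile(Q[:,2],[2,50,98]))
    t=Q[Q[:,2]>.045]; 
    co=np.linalg.lstsq(np.c_[t[:,:2],np.ones(len(t))],t[:,2],rcond=None)[0];print(" slope",co[:2],len(t))
    w=Q[(C[k].min(1)>np.percentile(C[k].min(1),75))];print(" bright",w.mean(0))
    for y0 in np.arange(-.32,-.19,.01):
        q=Q[(abs(Q[:,1]-y0)<.005)]
        if len(q)>4: print("  y",round(y0,3),"x",np.round(np.percentile(q[:,0],[3,97]),3),"zmax",round(np.percentile(q[:,2],90),4))
```

```text
wrist 4180 ((542.1547241210938, -238.3185577392578), (89.78907012939453, 70.57276153564453), 3.8407647609710693) [0.02135141 0.05538211 0.06159133]
 slope [-0.03749829 -0.12731363] 2851
 bright [ 0.54585329 -0.24758183  0.05863535]
  y -0.27 x [0.53  0.565] zmax 0.0615
  y -0.26 x [0.519 0.571] zmax 0.0616
  y -0.25 x [0.503 0.578] zmax 0.0615
  y -0.24 x [0.498 0.578] zmax 0.0613
  y -0.23 x [0.506 0.567] zmax 0.0611
  y -0.22 x [0.514 0.553] zmax 0.0608
  y -0.21 x [0.519 0.538] zmax 0.059
scene 802 ((544.9127807617188, -239.53428649902344), (49.60640335083008, 70.05878448486328), 55.011878967285156) [0.02481581 0.06076471 0.06471976]
 slope [-0.09636644  0.08140484] 687
 bright [ 0.56331397 -0.25422626  0.05688399]
  y -0.28 x [0.559 0.562] zmax 0.0472
  y -0.27 x [0.545 0.567] zmax 0.059
  y -0.26 x [0.533 0.574] zmax 0.0618
  y -0.25 x [0.519 0.581] zmax 0.063
  y -0.24 x [0.508 0.584] zmax 0.0635
  y -0.23 x [0.515 0.573] zmax 0.0638
  y -0.22 x [0.521 0.561] zmax 0.064
  y -0.21 x [0.525 0.547] zmax 0.0637
top 526 ((542.6358642578125, -239.60174560546875), (50.048728942871094, 71.08179473876953), 56.10060119628906) [0.02869843 0.06041846 0.06690358]
 slope [-0.03162173 -0.00249146] 482
 bright [ 0.55017444 -0.24511251  0.05865128]
  y -0.27 x [0.54  0.566] zmax 0.063
  y -0.26 x [0.527 0.572] zmax 0.065
  y -0.25 x [0.513 0.577] zmax 0.0638
  y -0.24 x [0.503 0.58 ] zmax 0.0646
  y -0.23 x [0.506 0.568] zmax 0.0644
  y -0.22 x [0.514 0.557] zmax 0.0646
  y -0.21 x [0.519 0.546] zmax 0.0645
  y -0.2 x [0.526 0.533] zmax 0.0625
```

View pics/c17.png

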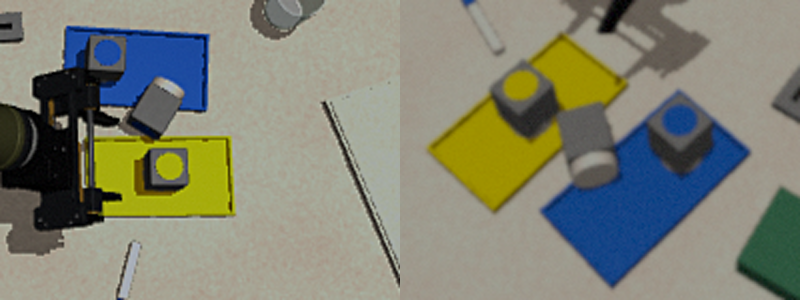

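Pot B lies level across both tray walls (top at z ≈ 0.063), centred at (0.543, −0.239) with its cap towards azimuth −34.5°. Next I pick it straight down with the jaws part open, and lay it on the open bench.

Run:
```python
from h import *
s=scr([.50,-.12,.25],tool(88.5,0),say="up")
s=scr([.5385,-.2355,.19],tool(-34.5,0),s,say="yaw")
```

```text
up 7 x [0.0057, 0.0207, -0.016, 6.39, 0.04, -0.03] -> g [ 0.5003 -0.1197  0.2499]
yaw 18 x [0.0081, 0.0017, 0.0033, 0.0, 0.0, 6.83] -> g [ 0.5392 -0.2354  0.1904]
```

jog_arm:
  rows:
    - [0.24, 0.0057, 0.0207, -0.016, 6.39, 0, 0]
    - [0.24, 0.0057, 0.0207, -0.016, 6.39, 0, 0]
    - [0.24, 0.0057, 0.0207, -0.016, 6.39, 0, 0]
    - [0.24, 0.0057, 0.0207, -0.016, 6.39, 0, 0]
    - [0.24, 0.0057, 0.0207, -0.016, 6.39, 0, 0]
    - [0.24, 0.0057, 0.0207, -0.016, 6.39, 0, 0]
    - [0.24, 0.0057, 0.0207, -0.016, 6.39, 0, 0]
    - [0.24, 0, 0, 0, 0, 0, 0]
    - [0.24, 0.0081, 0.0017, 0.0033, 0, 0, 6.83]
    - [0.24, 0.0081, 0.0017, 0.0033, 0, 0, 6.83]
    - [0.24, 0.0081, 0.0017, 0.0033, 0, 0, 6.83]
    - [0.24, 0.0081, 0.0017, 0.0033, 0, 0, 6.83]

```text
time_s: 46.43
tool_pos: [0.5306, -0.1323, 0.3993]
tool_rot: [179.8, 0.2, -29.4]
force: [0.2, 0.3, 0.7]
grip_width: 0.066
```

jog_arm:
  rows:
    - [0.24, 0.0081, 0.0017, 0.0033, 0, 0, 6.83]
    - [0.24, 0.0081, 0.0017, 0.0033, 0, 0, 6.83]
    - [0.24, 0.0081, 0.0017, 0.0033, 0, 0, 6.83]
    - [0.24, 0.0081, 0.0017, 0.0033, 0, 0, 6.83]
    - [0.24, 0.0081, 0.0017, 0.0033, 0, 0, 6.83]
    - [0.24, 0.0081, 0.0017, 0.0033, 0, 0, 6.83]
    - [0.24, 0.0081, 0.0017, 0.0033, 0, 0, 6.83]
    - [0.24, 0.0081, 0.0017, 0.0033, 0, 0, 6.83]
    - [0.24, 0.0081, 0.0017, 0.0033, 0, 0, 6.83]
    - [0.24, 0.0081, 0.0017, 0.0033, 0, 0, 6.83]
    - [0.24, 0.0081, 0.0017, 0.0033, 0, 0, 6.83]
    - [0.24, 0.0081, 0.0017, 0.0033, 0, 0, 6.83]

```text
time_s: 47.43
tool_pos: [0.5482, -0.2219, 0.3594]
tool_rot: [179.7, -0.2, -111.4]
force: [0.1, -0.4, 0.8]
grip_width: 0.0663
```

jog_arm:
  rows:
    - [0.24, 0.0081, 0.0017, 0.0033, 0, 0, 6.83]
    - [0.24, 0.0081, 0.0017, 0.0033, 0, 0, 6.83]
    - [0.24, 0, 0, 0, 0, 0, 0]
    - [0.24, 0, 0, 0, 0, 0, 0]

```text
time_s: 47.77
tool_pos: [0.5385, -0.2349, 0.3536]
tool_rot: [179.8, -0.1, -124.6]
force: [0.0, 0.6, -0.9]
grip_width: 0.0663
```

Run:
```python
from h import *
p,r=pose_of();o=status.get_obs();g=p+r.apply(G);print(g,r.as_euler('xyz',degrees=True),o["grip_width"],o["force"],o["qpos"])
p,im,d=shot("wrist","w18");P,C=cloud("wrist",p,im,d)
k=(P[:,0]>.486)&(P[:,0]<.59)&(P[:,1]>-.30)&(P[:,1]<-.19)&(P[:,2]>.045)&(P[:,2]<.068)&(C.max(1)-C.min(1)<45)
print(k.sum(),cv2.minAreaRect((P[k,:2]*1000).astype(np.float32)),np.median(P[k],0))
s=scr([.5385,-.2355,.12],tool(-34.5,0),say="a",v=.03);s=scr([.5385,-.2355,.042],tool(-34.5,0),s,say="b",v=.02)
```

```text
[ 0.53769704 -0.23476923  0.18956774] [ 1.79755423e+02 -1.20507271e-01 -1.24551301e+02] 0.06625375157804174 [ 0.00839355  0.62253518 -0.85006769] [-34.23283193  25.11560475  70.33057532  98.00123855 -24.35317583
  74.71301194 -83.41521076]
4291 ((555.3416748046875, -225.108642578125), (87.37654876708984, 69.03165435791016), 56.840087890625) [ 0.54643506 -0.24188588  0.06177364]
a 3 x [0.0004, -0.0001, 0.0233, 0.07, -0.03, 0.01] -> g [ 0.5386 -0.2354  0.1201]
b 4 x [0.0, -0.0, 0.0195, -0.0, 0.0, 0.0] -> g [ 0.5386 -0.2354  0.0421]
```

View pics/w18.png

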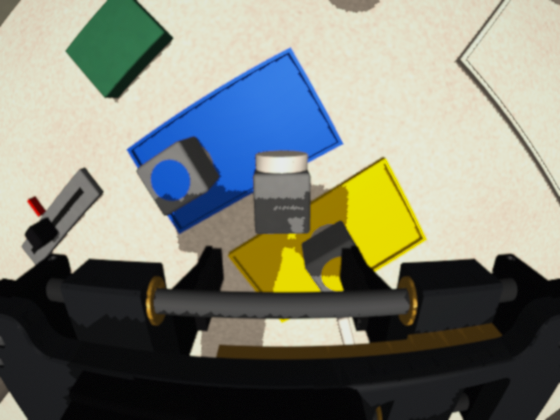

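Pot B is at (282,195), aligned between the fingers, and its neighbours are clear of both. I go down.

jog_arm:
  rows:
    - [0.24, 0.0004, 0, 0.0233, 0, 0, 0]
    - [0.24, 0.0004, 0, 0.0233, 0, 0, 0]
    - [0.24, 0.0004, 0, 0.0233, 0, 0, 0]
    - [0.24, 0, 0, 0.0195, 0, 0, 0]
    - [0.24, 0, 0, 0.0195, 0, 0, 0]
    - [0.24, 0, 0, 0.0195, 0, 0, 0]
    - [0.24, 0, 0, 0.018, 0, 0, 0]
    - [0.24, 0, 0, 0, 0, 0, 0]
    - [1, 0, 0, 0, 0, 0, 0]
    - [1, 0, 0, 0, 0, 0, 0]
    - [1, 0, 0, 0, 0, 0, 0]
    - [1, 0, 0, 0, 0, 0, 0]

```text
time_s: 48.82
tool_pos: [0.539, -0.2356, 0.2098]
tool_rot: [-180.0, 0.0, -124.6]
force: [-0.9, -0.0, 1.5]
grip_width: 0.0498
```

jog_arm:
  rows:
    - [1, 0, 0, 0, 0, 0, 0]
    - [1, 0, 0, 0, 0, 0, 0]
    - [1, 0, 0, -0.02, 0, 0, 0]
    - [1, 0, 0, -0.03, 0, 0, 0]
    - [1, 0, 0, -0.03, 0, 0, 0]
    - [1, 0, 0, -0.03, 0, 0, 0]
    - [1, 0, 0, 0, 0, 0, 0]

```text
time_s: 49.4
tool_pos: [0.5399, -0.237, 0.3241]
tool_rot: [-179.6, 0.2, -124.6]
force: [1.2, -2.0, -1.0]
grip_width: 0.0498
```

Run:
```python
from h import *
p,r=pose_of();o=status.get_obs();g=p+r.apply(G);print(g,r.as_euler('xyz',degrees=True),o["grip_width"],o["force"],o["qpos"])
s=scr([.46,-.02,.15],tool(90,0),say="yaw");s=scr([.46,-.02,.031],tool(90,0),s,say="down",v=.025)
for c in("scene",):
    p,im,d=shot(c,c+"19");P,C=cloud(c,p,im,d)
    for q in((.613,-.173),(.456,-.247)): inv(c,P,C,*q)
cv2.imwrite("pics/s19c.png",cv2.resize(im[180:370,110:363],(560,420))[:,:,::-1])
```

```text
[ 0.54106093 -0.23724654  0.16007491] [-1.79629966e+02  1.63829009e-01 -1.24613005e+02] 0.04977210902929204 [ 1.20530026 -1.9667449  -0.95026384] [-32.0287301   25.85127833  67.40341777  99.9163858  -25.36509439
  70.98914539 -82.84757976]
yaw 18 x [-0.0157, -0.0011, 0.0006, -0.02, -0.02, -6.92] -> g [ 0.4603 -0.0202  0.1495]
down 5 x [-0.0001, -0.0001, 0.0237, -0.01, -0.0, -0.01] -> g [ 0.4598 -0.0198  0.031 ]
scene inv 540 z 0.0736 tilt deg 4.6 [array([ 613.5, -172.2]), array([51.2, 50.5]), np.float64(84.9)]
scene inv 221 z 0.0731 tilt deg 11.2 [array([ 458.1, -254. ]), array([30.9, 48.1]), np.float64(87.9)]
```

View pics/s19c.png

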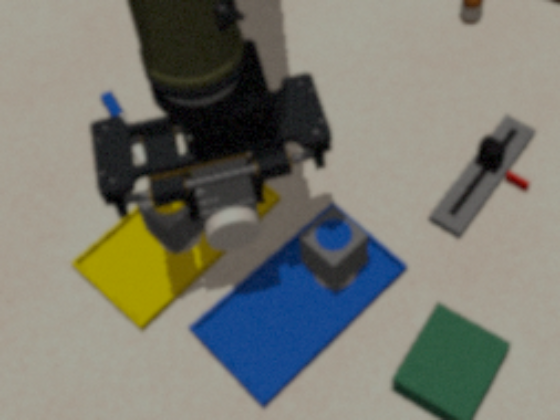

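Pot B is held, and pots A and C are undisturbed.

jog_arm:
  rows:
    - [1, -0.0157, -0.0011, 0.0006, 0, 0, -6.92]
    - [1, -0.0157, -0.0011, 0.0006, 0, 0, -6.92]
    - [1, -0.0157, -0.0011, 0.0006, 0, 0, -6.92]
    - [1, -0.0157, -0.0011, 0.0006, 0, 0, -6.92]
    - [1, -0.0157, -0.0011, 0.0006, 0, 0, -6.92]
    - [1, -0.0157, -0.0011, 0.0006, 0, 0, -6.92]
    - [1, -0.0157, -0.0011, 0.0006, 0, 0, -6.92]
    - [1, -0.0157, -0.0011, 0.0006, 0, 0, -6.92]
    - [1, -0.0157, -0.0011, 0.0006, 0, 0, -6.92]
    - [1, -0.0157, -0.0011, 0.0006, 0, 0, -6.92]
    - [1, -0.0157, -0.0011, 0.0006, 0, 0, -6.92]
    - [1, -0.0157, -0.0011, 0.0006, 0, 0, -6.92]

```text
time_s: 50.45
tool_pos: [0.5394, -0.0611, 0.3098]
tool_rot: [179.9, 0.2, -41.2]
force: [0.5, -0.5, -2.0]
grip_width: 0.0497
```

jog_arm:
  rows:
    - [1, -0.0157, -0.0011, 0.0006, 0, 0, -6.92]
    - [1, -0.0157, -0.0011, 0.0006, 0, 0, -6.92]
    - [1, -0.0157, -0.0011, 0.0006, 0, 0, -6.92]
    - [1, -0.0157, -0.0011, 0.0006, 0, 0, -6.92]
    - [1, -0.0157, -0.0011, 0.0006, 0, 0, -6.92]
    - [1, -0.0157, -0.0011, 0.0006, 0, 0, -6.92]
    - [1, 0, 0, 0, 0, 0, 0]
    - [1, 0, 0, 0, 0, 0, 0]

```text
time_s: 51.12
tool_pos: [0.458, -0.0184, 0.3071]
tool_rot: [-179.9, 0.2, -0.1]
force: [-0.3, 0.6, -1.8]
grip_width: 0.0497
```

Run:
```python
from h import *
p,r=pose_of();o=status.get_obs();g=p+r.apply(G);print(g,r.as_euler('xyz',degrees=True),o["grip_width"],o["force"],o["qpos"])
s=scr([.46,-.02,.0355],tool(90,0),say="down",v=.025)
p,im,d=shot("scene","scene20");P,C=cloud("scene",p,im,d)
k=(np.abs(P[:,0]-g[0])<.024)&(np.abs(P[:,1]-g[1])<.1)&(P[:,2]>.06)&(P[:,2]<g[2]+.02);print("low z of pot rel g",np.percentile(P[k,2],[1,3,10])-g[2])
```

```text
[ 0.45746084 -0.01803629  0.14312184] [-1.79878426e+02  1.71363821e-01 -8.48245148e-02] 0.049660777480473456 [-0.29233633  0.58507238 -1.78565146] [-45.39118094  -2.55949858  44.04770011 117.60124127   1.83304303
  64.41872944  -2.25381593]
down 5 x [0.0004, 0.0004, 0.0215, -0.02, 0.03, -0.02] -> g [ 0.4597 -0.0202  0.0356]
low z of pot rel g [-0.03151023 -0.02928922 -0.02329653]
```

jog_arm:
  rows:
    - [1, 0.0004, 0, 0.0215, 0, 0, 0]
    - [1, 0.0004, 0, 0.0215, 0, 0, 0]
    - [1, 0.0004, 0, 0.0215, 0, 0, 0]
    - [1, 0.0004, 0, 0.0215, 0, 0, 0]
    - [1, 0.0004, 0, 0.0215, 0, 0, 0]
    - [1, 0, 0, 0, 0, 0, 0]
    - [1, 0, 0, 0, 0, 0, 0]

```text
time_s: 51.75
tool_pos: [0.4609, -0.0191, 0.1999]
tool_rot: [179.9, 0.2, -0.1]
force: [0.1, -0.5, -1.9]
grip_width: 0.0502
```

jog_arm:
  rows:
    - [0, 0, 0, 0, 0, 0, 0]
    - [0, 0, 0, 0, 0, 0, 0]
    - [0, 0, 0, 0, 0, 0, 0]
    - [0, 0, 0, 0, 0, 0, 0]
    - [0, 0, 0, -0.02, 0, 0, 0]
    - [0, 0, 0, -0.03, 0, 0, 0]
    - [0, 0, 0, -0.03, 0, 0, 0]
    - [0, 0, 0, -0.03, 0, 0, 0]
    - [0, 0, 0, 0, 0, 0, 0]
    - [0, 0, 0, 0, 0, 0, 0]

```text
time_s: 52.58
tool_pos: [0.4616, -0.0188, 0.3126]
tool_rot: [-179.8, -0.2, -0.0]
force: [0.4, -0.6, -0.7]
grip_width: 0.0871
```

Run:
```python
from h import *
p,r=pose_of();o=status.get_obs();g=p+r.apply(G);print(g,r.as_euler('xyz',degrees=True),o["grip_width"],o["force"],o["qpos"])
for c in("wrist","scene","top"):
    p,im,d=shot(c,c+"21");P,C=cloud(c,p,im,d);lying(c,P,C,.46,-.012,.06)
    for q in((.613,-.173),(.456,-.247)): inv(c,P,C,*q)
T=tool(90,45);ax=T.apply([0,0,1]);gg=np.array([.46,-.022,.026])
s=scr(gg-ax*.09,T,say="lean",v=.03)
```

```text
[ 0.46208609 -0.01814982  0.14864051] [-1.79782067e+02 -1.76985224e-01 -2.39999260e-02] 0.08714297116333021 [ 0.44888773 -0.57005472 -0.69383988] [-46.57070696  -2.68113492  45.26428222 116.95971606   1.86908311
  64.7576338   -2.15304808]
wrist top face 4836 ((460.6257629394531, -11.471202850341797), (69.31072998046875, 50.219566345214844), 89.99483489990234) all ((460.6257629394531, -11.430961608886719), (69.3912124633789, 50.219566345214844), 89.99483489990234)
wrist inv ? 0
wrist inv ? 0
scene top face 383 ((459.871826171875, -12.224884033203125), (70.2557373046875, 52.27503967285156), 89.23590850830078) all ((459.92425537109375, -12.156139373779297), (52.21478271484375, 71.30084228515625), 0.45516854524612427)
scene inv 539 z 0.0736 tilt deg 4.2 [array([ 613.1, -172.7]), array([50. , 50.9]), np.float64(85.2)]
scene inv 502 z 0.0738 tilt deg 5.5 [array([ 457. , -244.5]), array([50.2, 51.2]), np.float64(88.9)]
top inv 358 z 0.0736 tilt deg 2.5 [array([ 612.2, -172.8]), array([50.1, 50.5]), np.float64(85.2)]
top inv 386 z 0.0735 tilt deg 2.1 [array([ 456.3, -244.6]), array([50.8, 50.1]), np.float64(87.2)]
lean 8 x [-0.0, 0.0266, 0.0047, 5.62, 0.02, -0.01] -> g [ 0.4601 -0.0856  0.0892]
```

jog_arm:
  rows:
    - [0, 0, 0.0266, 0.0047, 5.62, 0, 0]
    - [0, 0, 0.0266, 0.0047, 5.62, 0, 0]
    - [0, 0, 0.0266, 0.0047, 5.62, 0, 0]
    - [0, 0, 0.0266, 0.0047, 5.62, 0, 0]
    - [0, 0, 0.0266, 0.0047, 5.62, 0, 0]
    - [0, 0, 0.0266, 0.0047, 5.62, 0, 0]
    - [0, 0, 0.0266, 0.0047, 5.62, 0, 0]
    - [0, 0, 0.0266, 0.0047, 5.62, 0, 0]
    - [0, 0, 0, 0, 0, 0, 0]
    - [0, 0, 0, 0, 0, 0, 0]

```text
time_s: 53.57
tool_pos: [0.4588, -0.2031, 0.2028]
tool_rot: [-135.1, 0.6, -0.3]
force: [0.7, 0.7, 0.7]
grip_width: 0.0869
```

Run:
```python
from h import *
p,r=pose_of();print(p+r.apply(G),r.as_euler('xyz',degrees=True),status.get_obs()["qpos"])
T=tool(90,45);ax=T.apply([0,0,1]);g=np.array([.4605,-.017,.028])
s=scr(g-ax*.08,T,say="pre",v=.015);s=scr(g,T,s,say="in",v=.025)
```

```text
[ 0.45824102 -0.08735773  0.08657747] [-135.11828567    0.60458217   -0.32593534] [ -7.02569904  32.08383732  49.30247877 109.90497949 -52.75561286
  92.08560809  64.29044865]
pre 1 x [0.0016, -0.008, 0.0111, 0.12, 0.2, -0.66] -> g [ 0.4605 -0.0736  0.0846]
in 4 x [0.0, -0.0, 0.02, -0.0, -0.0, 0.0] -> g [ 0.4605 -0.0171  0.028 ]
```

jog_arm:
  rows:
    - [0, 0.0016, -0.008, 0.0111, 0, 0.2, -0.6]
    - [0, 0, 0, 0.02, 0, 0, 0]
    - [0, 0, 0, 0.02, 0, 0, 0]
    - [0, 0, 0, 0.02, 0, 0, 0]
    - [0, 0, 0, 0.02, 0, 0, 0]
    - [0, 0, 0, 0, 0, 0, 0]
    - [0, 0, 0, 0, 0, 0, 0]

```text
time_s: 54.15
tool_pos: [0.463, -0.1283, 0.149]
tool_rot: [-135.0, -0.6, 0.6]
force: [-0.1, -0.5, 0.7]
grip_width: 0.087
```

Run:
```python
from h import *
p,r=pose_of();print(p+r.apply(G),r.as_euler('xyz',degrees=True),status.get_obs()["qpos"],status.get_obs()["force"])
T=tool(90,45);g=np.array([.4605,-.017,.028])
s=scr(g,T,say="fix");s=scr([.50,-.10,.16],tool(80,45),s,say="lift",v=.03)
s=scr([.50,-.10,.16],tool(80,45)*R.from_euler('z',179.9,degrees=True),s,say="roll")
s=scr([.605,-.271,.14],tool(70,45)*R.from_euler('z',179.9,degrees=True),s,say="over",v=.035)
```

```text
[ 0.46307371 -0.01224823  0.03307472] [-134.9852508    -0.6065474     0.56561502] [-12.20401515  33.10241743  45.47569205 115.91085517 -58.65274189
  84.12085208  65.93836167] [-0.06220672 -0.53490366  0.68905914]
fix 1 x [-0.0026, 0.0069, 0.0002, -0.02, -0.03, 0.83] -> g [ 0.4605 -0.0171  0.028 ]
lift 6 x [0.0042, -0.0062, -0.0249, 0.0, 1.18, 1.18] -> g [ 0.5    -0.0997  0.1599]
roll 26 x [0.0, -0.0, -0.0, -0.0, -0.0, 6.92] -> g [ 0.5    -0.0997  0.1599]
over 6 x [-0.0206, -0.0189, -0.0142, 0.0, -1.18, 1.17] -> g [ 0.6051 -0.271   0.1402]
```

jog_arm:
  rows:
    - [0, -0.0026, 0.0069, 0, 0, 0, 0.8]
    - [1, 0, 0, 0, 0, 0, 0]
    - [1, 0, 0, 0, 0, 0, 0]
    - [1, 0, 0, 0, 0, 0, 0]
    - [1, 0, 0, 0, 0, 0, 0]
    - [1, 0, 0, 0, 0, 0, 0]
    - [1, 0, 0, 0, 0, 0, 0]
    - [1, 0, 0, 0, 0, 0, 0]
    - [1, 0, 0, 0, 0, 0, 0]

```text
time_s: 54.9
tool_pos: [0.4598, -0.1364, 0.1426]
tool_rot: [-135.1, 0.1, -0.3]
force: [0.8, -0.9, 0.4]
grip_width: 0.0502
```

jog_arm:
  rows:
    - [1, 0.0042, -0.0062, -0.0249, 0, 1.18, 1.18]
    - [1, 0.0042, -0.0062, -0.0249, 0, 1.18, 1.18]
    - [1, 0.0042, -0.0062, -0.0249, 0, 1.18, 1.18]
    - [1, 0.0042, -0.0062, -0.0249, 0, 1.18, 1.18]
    - [1, 0.0042, -0.0062, -0.0249, 0, 1.18, 1.18]
    - [1, 0.0042, -0.0062, -0.0249, 0, 1.18, 1.18]
    - [1, 0, 0, 0, 0, 0, 0]

```text
time_s: 55.48
tool_pos: [0.4795, -0.2207, 0.2785]
tool_rot: [-135.2, -0.3, -10.6]
force: [0.8, -0.5, -1.8]
grip_width: 0.0499
```

jog_arm:
  rows:
    - [1, 0, 0, 0, 0, 0, 6.92]
    - [1, 0, 0, 0, 0, 0, 6.92]
    - [1, 0, 0, 0, 0, 0, 6.92]
    - [1, 0, 0, 0, 0, 0, 6.92]
    - [1, 0, 0, 0, 0, 0, 6.92]
    - [1, 0, 0, 0, 0, 0, 6.92]
    - [1, 0, 0, 0, 0, 0, 6.92]
    - [1, 0, 0, 0, 0, 0, 6.92]
    - [1, 0, 0, 0, 0, 0, 6.92]
    - [1, 0, 0, 0, 0, 0, 6.92]
    - [1, 0, 0, 0, 0, 0, 6.92]
    - [1, 0, 0, 0, 0, 0, 6.92]

```text
time_s: 56.48
tool_pos: [0.4787, -0.2164, 0.2734]
tool_rot: [-173.7, 44.6, -91.2]
force: [0.4, 0.5, -0.9]
grip_width: 0.05
```

Run:
```python
from h import *
p,r=pose_of();o=status.get_obs();print(p+r.apply(G),r.as_euler('xyz',degrees=True),o["qpos"],o["force"],o["grip_width"])
```

```text
[ 0.49896847 -0.10240193  0.15723741] [-173.72049361   44.56612775  -91.16148111] [-16.95788773  32.96391499  65.10188441 107.51337778 -60.34096649
  98.9148549  -27.30720975] [ 0.44363644  0.45557675 -0.89083355] 0.04995546072680447
```

q7 falls as planned, from about 66 to −27, so I continue the roll.

jog_arm:
  rows:
    - [1, 0, 0, 0, 0, 0, 6.92]
    - [1, 0, 0, 0, 0, 0, 6.92]
    - [1, 0, 0, 0, 0, 0, 6.92]
    - [1, 0, 0, 0, 0, 0, 6.92]
    - [1, 0, 0, 0, 0, 0, 6.92]
    - [1, 0, 0, 0, 0, 0, 6.92]
    - [1, 0, 0, 0, 0, 0, 6.92]
    - [1, 0, 0, 0, 0, 0, 6.92]
    - [1, 0, 0, 0, 0, 0, 6.92]
    - [1, 0, 0, 0, 0, 0, 6.92]
    - [1, 0, 0, 0, 0, 0, 6.92]
    - [1, 0, 0, 0, 0, 0, 6.92]

```text
time_s: 57.48
tool_pos: [0.4788, -0.2165, 0.2734]
tool_rot: [135.9, 9.4, 179.4]
force: [-0.8, 0.6, -1.4]
grip_width: 0.0497
```

jog_arm:
  rows:
    - [1, 0, 0, 0, 0, 0, 6.92]
    - [1, 0, 0, 0, 0, 0, 6.92]
    - [1, 0, 0, 0, 0, 0, 0]
    - [1, 0, 0, 0, 0, 0, 0]

```text
time_s: 57.82
tool_pos: [0.4788, -0.2166, 0.2738]
tool_rot: [135.1, 0.0, 169.9]
force: [-0.0, 0.3, -2.1]
grip_width: 0.0499
```

Run:
```python
from h import *
p,r=pose_of();o=status.get_obs();print(p+r.apply(G),r.as_euler('xyz',degrees=True),o["qpos"],o["force"],o["grip_width"])
z=R.from_euler('z',180,degrees=True)
s=scr([.605,-.271,.14],tool(70,45)*z,say="over",v=.035)
```

```text
[ 0.49920028 -0.10263553  0.15763065] [1.35079035e+02 2.68250448e-02 1.69897846e+02] [ -19.33630279   36.39073709   69.5139073   107.53381764  -62.83611141
  101.88877113 -121.89993907] [-0.01204075  0.2780265  -2.14948187] 0.049933138202115555
over 6 x [-0.0207, -0.0183, -0.0141, -0.01, -1.16, 1.17] -> g [ 0.605  -0.2713  0.1401]
```

jog_arm:
  rows:
    - [1, -0.0207, -0.0183, -0.0141, 0, -1.16, 1.17]
    - [1, -0.0207, -0.0183, -0.0141, 0, -1.16, 1.17]
    - [1, -0.0207, -0.0183, -0.0141, 0, -1.16, 1.17]
    - [1, -0.0207, -0.0183, -0.0141, 0, -1.16, 1.17]
    - [1, -0.0207, -0.0183, -0.0141, 0, -1.16, 1.17]
    - [1, -0.0207, -0.0183, -0.0141, 0, -1.16, 1.17]
    - [1, 0, 0, 0, 0, 0, 0]
    - [1, 0, 0, 0, 0, 0, 0]
    - [1, 0, 0, 0, 0, 0, 0]

```text
time_s: 58.57
tool_pos: [0.5647, -0.3807, 0.2561]
tool_rot: [135.1, -0.1, 159.9]
force: [0.8, -0.5, -2.3]
grip_width: 0.0495
```

Run:
```python
from h import *
p,r=pose_of();o=status.get_obs();g=p+r.apply(G);print(g,r.as_euler('xyz',degrees=True),o["qpos"],o["force"],o["grip_width"])
z=R.from_euler('z',180,degrees=True)
for c in("scene","top"):
    p,im,d=shot(c,c+"22");P,C=cloud(c,p,im,d)
    k=(np.linalg.norm(P[:,:2]-g[:2],axis=1)<.06)&(P[:,2]>g[2])&(C[:,2]>C[:,0]+50)&(C[:,2]>90);print(c,"dot",k.sum(),np.median(P[k],0) if k.sum() else "")
    inv(c,P,C,.613,-.173)
h=np.median(P[k,2])-g[2] if k.sum() else 0;print("h",h)
s=scr([.605,-.271,.08],tool(70,45)*z,say="down",v=.02)
```

```text
[ 0.60434951 -0.27187866  0.14006904] [ 1.35053637e+02 -6.42015348e-02  1.59933792e+02] [   3.98154587   51.23297027   60.96448432   84.30883113  -74.00967055
  107.10599313 -129.36939638] [ 0.77736799 -0.47693652 -2.28680118] 0.04950060350353283
scene dot 247 [ 0.6047223  -0.26926424  0.16674615]
scene inv 540 z 0.0738 tilt deg 4.7 [array([ 613.4, -172.4]), array([50.5, 50.3]), np.float64(85.2)]
top dot 160 [ 0.60594644 -0.27077855  0.16692001]
top inv 361 z 0.0735 tilt deg 3.6 [array([ 611.9, -172.2]), array([50.6, 50.4]), np.float64(86.9)]
h 0.026850970528059293
down 4 x [-0.0001, -0.0107, 0.0107, -0.01, -0.0, -0.01] -> g [ 0.6052 -0.271   0.0802]
```

jog_arm:
  rows:
    - [1, 0, -0.0107, 0.0107, 0, 0, 0]
    - [1, 0, -0.0107, 0.0107, 0, 0, 0]
    - [1, 0, -0.0107, 0.0107, 0, 0, 0]
    - [1, 0, -0.0107, 0.0107, 0, 0, 0]
    - [1, 0, 0, 0, 0, 0, 0]
    - [1, 0, 0, 0, 0, 0, 0]

```text
time_s: 59.17
tool_pos: [0.5646, -0.3805, 0.1944]
tool_rot: [135.0, -0.2, 159.8]
force: [-0.3, -0.1, -1.0]
grip_width: 0.0502
```

Run:
```python
from h import *
p,r=pose_of();o=status.get_obs();g=p+r.apply(G);print(g,r.as_euler('xyz',degrees=True),o["qpos"],o["force"],o["grip_width"])
z=R.from_euler('z',180,degrees=True)
s=scr([.605,-.271,.048],tool(70,45)*z,say="down",v=.01)
```

```text
[ 0.60409718 -0.27151953  0.07834547] [135.03542773  -0.23718646 159.84441714] [   4.88315774   55.19100849   58.66183802   85.8817747   -75.88694097
  104.12099582 -125.89129061] [-0.25497605 -0.08910293 -1.01834516] 0.050233433987176564
down 4 x [-0.0001, -0.0052, 0.0055, -0.01, -0.01, -0.07] -> g [ 0.6048 -0.2708  0.0482]
```

jog_arm:
  rows:
    - [1, 0, -0.0052, 0.0055, 0, 0, 0]
    - [1, 0, -0.0052, 0.0055, 0, 0, 0]
    - [1, 0, -0.0052, 0.0055, 0, 0, 0]
    - [1, 0, -0.0052, 0.0055, 0, 0, 0]
    - [1, 0, 0, 0, 0, 0, 0]
    - [1, 0, 0, 0, 0, 0, 0]
    - [0.2, 0, 0, 0, 0, 0, 0]
    - [0.2, 0, 0, 0, 0, 0, 0]
    - [0.2, 0, 0, 0, 0, 0, 0]
    - [0.2, 0, 0, 0, 0, 0, 0]

```text
time_s: 60.0
tool_pos: [0.5653, -0.3803, 0.1666]
tool_rot: [135.1, -0.0, 159.9]
force: [-0.4, 0.9, 0.4]
grip_width: 0.0666
```

jog_arm:
  rows:
    - [0.2, 0, 0, -0.02, 0, 0, 0]
    - [0.2, 0, 0, -0.03, 0, 0, 0]
    - [0.2, 0, 0, -0.04, 0, 0, 0]
    - [0.2, 0, 0, -0.04, 0, 0, 0]
    - [0.2, 0, 0, 0, 0, 0, 0]
    - [0.2, 0, 0, 0, 0, 0, 0]

```text
time_s: 60.5
tool_pos: [0.5311, -0.4701, 0.2616]
tool_rot: [135.3, 0.1, 159.6]
force: [0.1, 0.6, -0.1]
grip_width: 0.0698
```

```bash
cat >> h.py <<'E'
def dimm(c,P,C,y=.03):
    s=(np.abs(P[:,0]-.672)<.03)&(np.abs(P[:,1]-y)<.05)&(P[:,2]>.048)&(P[:,2]<.06)&(C.max(1)<90)
    if s.sum()>20: print(c,"dimmer",s.sum(),cv2.minAreaRect((P[s,:2]*1000).astype(np.float32)))
E
python3 - <<'E'
from h import *
p,r=pose_of();o=status.get_obs();g=p+r.apply(G);print(g,r.as_euler('xyz',degrees=True),o["qpos"],o["force"],o["grip_width"])
for c in("wrist","scene","top"):
    p,im,d=shot(c,c+"23");P,C=cloud(c,p,im,d)
    for q in((.605,-.27),(.613,-.173),(.456,-.247)): inv(c,P,C,*q)
    dimm(c,P,C)
s=scr([.56,-.2,.28],tool(70,0)*R.from_euler('z',180,degrees=True),say="up")
s=scr([.67,.031,.13],tool(2.85+180,0),s,say="dim")
E
```

```text
[ 0.5716275  -0.3620594   0.14499638] [1.35305701e+02 1.34731797e-01 1.59575819e+02] [  14.27234305   54.81189486   60.43575824   76.52748605  -73.2590131
  111.84227299 -126.66425993] [ 0.09867513  0.5755701  -0.08827014] 0.06981292223334351
wrist inv 2178 z 0.0735 tilt deg 10.3 [array([ 604.2, -273.2]), array([48.6, 50.3]), np.float64(69.9)]
wrist inv 1126 z 0.0728 tilt deg 9.3 [array([ 613.4, -175. ]), array([49.1, 50.3]), np.float64(84.5)]
wrist inv 2112 z 0.0735 tilt deg 9.5 [array([ 457.5, -247.4]), array([50.6, 50.5]), np.float64(88.2)]
wrist dimmer 55 ((666.90576171875, 20.869056701660156), (10.610447883605957, 24.704265594482422), 70.65229034423828)
scene inv 615 z 0.0738 tilt deg 4.8 [array([ 605.2, -269.7]), array([50. , 50.2]), np.float64(71.0)]
scene inv 537 z 0.0737 tilt deg 4.4 [array([ 612.5, -172.3]), array([51.6, 52.4]), np.float64(84.8)]
scene inv 502 z 0.0737 tilt deg 5.1 [array([ 456.1, -244.7]), array([50. , 52.4]), np.float64(88.7)]
scene dimmer 78 ((670.7908935546875, 30.49239158630371), (20.579519271850586, 23.715734481811523), 86.67012786865234)
top inv 363 z 0.0732 tilt deg 2.8 [array([ 603.7, -270.1]), array([50. , 51.1]), np.float64(70.3)]
top inv 356 z 0.0732 tilt deg 2.9 [array([ 612.1, -172.5]), array([50.5, 50.4]), np.float64(86.8)]
top inv ? 0
top dimmer 64 ((669.0411987304688, 29.856109619140625), (16.574813842773438, 28.598031997680664), 88.33344268798828)
up 9 x [0.0074, 0.0357, -0.0068, 5.0, -0.01, -0.02] -> g [ 0.5603 -0.2001  0.28  ]
dim 10 x [0.0114, 0.0246, 0.015, 0.0, 0.01, 6.72] -> g [0.6698 0.0314 0.1299]
```

All three pots now stand flat, dot up, in the right trays (z ≈ 0.0735), and the dimmer is still at the tab. I check the next path for dips.

Run:
```python
from h import *
P,Q=pose_of()
for row,n in(([.0074,.0357,-.0068,5,0,0],9),([.0114,.0246,.015,0,0,6.72],10)):
    for k in range(n):
        P=P+Q.apply(row[:3]);Q=Q*R.from_rotvec(row[3:],degrees=True)
        if k%3==2: print(np.round(P+Q.apply([0,0,.182]),3))
```

```text
[ 0.568 -0.308  0.184]
[ 0.562 -0.259  0.23 ]
[ 0.56  -0.2    0.262]
[ 0.563 -0.119  0.217]
[ 0.593 -0.044  0.172]
[0.648 0.016 0.127]
```

jog_arm:
  rows:
    - [0, 0.0074, 0.0357, -0.0068, 5, 0, 0]
    - [0, 0.0074, 0.0357, -0.0068, 5, 0, 0]
    - [0, 0.0074, 0.0357, -0.0068, 5, 0, 0]
    - [0, 0.0074, 0.0357, -0.0068, 5, 0, 0]
    - [0, 0.0074, 0.0357, -0.0068, 5, 0, 0]
    - [0, 0.0074, 0.0357, -0.0068, 5, 0, 0]
    - [0, 0.0074, 0.0357, -0.0068, 5, 0, 0]
    - [0, 0.0074, 0.0357, -0.0068, 5, 0, 0]
    - [0, 0.0074, 0.0357, -0.0068, 5, 0, 0]
    - [0, 0, 0, 0, 0, 0, 0]
    - [0, 0, 0, 0, 0, 0, 0]

```text
time_s: 61.57
tool_pos: [0.5746, -0.247, 0.4282]
tool_rot: [177.7, -1.3, 163.4]
force: [-1.3, -0.2, 0.1]
grip_width: 0.087
```

Run:
```python
from h import *
p,r=pose_of();o=status.get_obs();g=p+r.apply(G);print(g,r.as_euler('xyz',degrees=True),o["qpos"])
for Rt in(tool(182.85,0),): s=scr([.67,.031,.13],Rt,say="dim")
```

```text
[ 0.57292435 -0.2397446   0.26433237] [177.74592876  -1.29091924 163.41008931] [ -29.06058557   28.89295403   70.99519829   86.0310451   -28.79391314
   86.61243339 -154.18545823]
dim 11 x [0.0139, 0.0245, 0.0129, 0.11, -0.23, 6.41] -> g [0.6696 0.0311 0.1299]
```

q7 sits at its limit, so I turn the other way, to the equivalent half-turn grasp.

```bash
python3 - <<'E'
from h import *
s=scr([.67,.031,.13],tool(2.85,0),say="dim")
P,Q=pose_of()
EOF
E
python3 - <<'E'
import sys;sys.path.insert(0,'.')
from h import *
s=scr([.60,-.10,.22],tool(2.85,0),say="a");s=scr([.67,.031,.12],tool(2.85,0),s,say="b")
E
```

```text
dim 16 x [-0.0173, 0.0125, 0.0086, 0.17, 0.08, -6.84] -> g [0.67   0.0315 0.1302]
a 16 x [-0.0076, 0.0077, 0.0029, 0.17, 0.08, -6.84] -> g [ 0.5995 -0.1001  0.2202]
b 5 x [-0.0255, -0.0154, 0.02, 0.0, 0.01, -0.0] -> g [0.67   0.0309 0.1202]Traceback (most recent call last):
  File "<stdin>", line 4, in <module>
NameError: name 'EOF' is not defined
```

jog_arm:
  rows:
    - [0, -0.0076, 0.0077, 0.0029, 0.17, 0.08, -6.84]
    - [0, -0.0076, 0.0077, 0.0029, 0.17, 0.08, -6.84]
    - [0, -0.0076, 0.0077, 0.0029, 0.17, 0.08, -6.84]
    - [0, -0.0076, 0.0077, 0.0029, 0.17, 0.08, -6.84]
    - [0, -0.0076, 0.0077, 0.0029, 0.17, 0.08, -6.84]
    - [0, -0.0076, 0.0077, 0.0029, 0.17, 0.08, -6.84]
    - [0, -0.0076, 0.0077, 0.0029, 0.17, 0.08, -6.84]
    - [0, -0.0076, 0.0077, 0.0029, 0.17, 0.08, -6.84]
    - [0, -0.0076, 0.0077, 0.0029, 0.17, 0.08, -6.84]
    - [0, -0.0076, 0.0077, 0.0029, 0.17, 0.08, -6.84]
    - [0, -0.0076, 0.0077, 0.0029, 0.17, 0.08, -6.84]
    - [0, -0.0076, 0.0077, 0.0029, 0.17, 0.08, -6.84]

```text
time_s: 62.57
tool_pos: [0.6198, -0.1416, 0.3951]
tool_rot: [179.2, 0.1, -114.7]
force: [-0.0, 0.2, -0.2]
grip_width: 0.0872
```

jog_arm:
  rows:
    - [0, -0.0076, 0.0077, 0.0029, 0.17, 0.08, -6.84]
    - [0, -0.0076, 0.0077, 0.0029, 0.17, 0.08, -6.84]
    - [0, -0.0076, 0.0077, 0.0029, 0.17, 0.08, -6.84]
    - [0, -0.0076, 0.0077, 0.0029, 0.17, 0.08, -6.84]
    - [0, 0, 0, 0, 0, 0, 0]
    - [0, 0, 0, 0, 0, 0, 0]

```text
time_s: 63.07
tool_pos: [0.598, -0.1045, 0.3844]
tool_rot: [180.0, -0.0, -87.7]
force: [0.1, 0.1, -0.5]
grip_width: 0.0871
```

Run:
```python
from h import *
p,r=pose_of();o=status.get_obs();g=p+r.apply(G);print(g,r.as_euler('xyz',degrees=True),o["qpos"])
s=scr([.67,.0305,.12],tool(2.85,0),say="b")
```

```text
[ 0.59798235 -0.1045586   0.2204325 ] [ 1.79977507e+02 -5.04228645e-03 -8.77224591e+01] [-31.12931493  17.42766817  47.13005309  92.66893627 -13.08296249
  75.6620483  -69.76779411]
b 5 x [-0.0264, -0.0156, 0.0201, 0.0, -0.0, -0.11] -> g [0.6701 0.0307 0.1199]
```

jog_arm:
  rows:
    - [0, -0.0264, -0.0156, 0.0201, 0, 0, -0.1]
    - [0, -0.0264, -0.0156, 0.0201, 0, 0, -0.1]
    - [0, -0.0264, -0.0156, 0.0201, 0, 0, -0.1]
    - [0, -0.0264, -0.0156, 0.0201, 0, 0, -0.1]
    - [0, -0.0264, -0.0156, 0.0201, 0, 0, -0.1]
    - [0, 0, 0, 0, 0, 0, 0]
    - [0, 0, 0, 0, 0, 0, 0]

```text
time_s: 63.65
tool_pos: [0.6708, 0.0338, 0.2819]
tool_rot: [179.8, -0.1, -86.9]
force: [-0.1, -1.8, 1.1]
grip_width: 0.087
```

Run:
```python
from h import *
p,r=pose_of();o=status.get_obs();g=p+r.apply(G);print(g,r.as_euler('xyz',degrees=True),o["qpos"])
for c in("wrist","scene"):
    p,im,d=shot(c,c+"24");P,C=cloud(c,p,im,d);dimm(c,P,C)
    for q in((.605,-.27),(.613,-.173),(.456,-.247)): inv(c,P,C,*q)
s=scr([.670,.0305,.043],tool(2.85,0),say="down",v=.025)
```

```text
[0.67036239 0.03338932 0.1178873 ] [ 1.79831314e+02 -1.41500486e-01 -8.69231693e+01] [-35.25987787  30.19722757  40.86547783  89.19738464 -20.54210565
  68.52743648 -77.53042265]
wrist dimmer 1075 ((670.5428466796875, 29.481876373291016), (27.73845672607422, 19.576900482177734), 2.674806594848633)
wrist inv ? 0
wrist inv ? 0
wrist inv ? 0
scene dimmer 35 ((677.261962890625, 27.732898712158203), (23.48682403564453, 13.014199256896973), 54.903316497802734)
scene inv 606 z 0.074 tilt deg 4.2 [array([ 604.9, -269.9]), array([50. , 51.3]), np.float64(70.6)]
scene inv 536 z 0.0738 tilt deg 4.3 [array([ 613. , -172.3]), array([50.1, 51. ]), np.float64(85.5)]
scene inv 501 z 0.0738 tilt deg 5.2 [array([ 456.4, -244.5]), array([49.8, 51.9]), np.float64(87.4)]
down 4 x [-0.0002, 0.0002, 0.0194, -0.01, -0.05, 0.0] -> g [0.67   0.0307 0.043 ]
```

jog_arm:
  rows:
    - [0, 0, 0, 0.0194, 0, 0, 0]
    - [0, 0, 0, 0.0194, 0, 0, 0]
    - [0, 0, 0, 0.0194, 0, 0, 0]
    - [0, 0, 0, 0.0175, 0, 0, 0]
    - [0, 0, 0, 0, 0, 0, 0]

```text
time_s: 64.17
tool_pos: [0.6692, 0.0299, 0.2065]
tool_rot: [179.8, -0.1, -87.2]
force: [-0.6, -1.0, -0.5]
grip_width: 0.0872
```

jog_arm:
  rows:
    - [1, 0, 0, 0, 0, 0, 0]
    - [1, 0, 0, 0, 0, 0, 0]
    - [1, 0, 0, 0, 0, 0, 0]
    - [1, 0, 0, 0, 0, 0, 0]
    - [1, 0, 0, 0, 0, 0, 0]
    - [1, 0, 0, 0, 0, 0, 0]
    - [1, 0, 0, 0, 0, 0, 0]
    - [1, 0, 0, 0, 0, 0, 0]
    - [1, 0, 0, 0, 0, 0, 0]
    - [1, 0, 0, 0, 0, 0, 0]
    - [1, 0, 0, 0, 0, 0, 0]
    - [1, 0, 0, 0, 0, 0, 0]
  grip_force: 20

```text
time_s: 65.17
tool_pos: [0.6707, 0.0321, 0.2089]
tool_rot: [-179.9, -0.1, -86.9]
force: [0.3, -0.1, 0.3]
grip_width: 0.0198
```

jog_arm:
  rows:
    - [1, 0, 0, 0, 0, 0, 0]
    - [1, 0, 0, 0, 0, 0, 0]
    - [1, 0.01, 0, 0, 0, 0, 0]
    - [1, 0.01, 0, 0, 0, 0, 0]
    - [1, 0.01, 0, 0, 0, 0, 0]
    - [1, 0.01, 0, 0, 0, 0, 0]
    - [1, 0.01, 0, 0, 0, 0, 0]
    - [1, 0.01, 0, 0, 0, 0, 0]
    - [1, 0, 0, 0, 0, 0, 0]
    - [1, 0, 0, 0, 0, 0, 0]

```text
time_s: 66.0
tool_pos: [0.6739, -0.0298, 0.2089]
tool_rot: [-179.9, -0.2, -87.0]
force: [0.7, -1.7, -2.0]
grip_width: 0.0198
```

Run:
```python
from h import *
p,r=pose_of();o=status.get_obs();g=p+r.apply(G);print(g,r.as_euler('xyz',degrees=True),o["grip_width"],o["force"])
```

```text
[ 0.67419447 -0.03041325  0.04488628] [-179.91735127   -0.21221032  -87.01119913] 0.019849220947897955 [ 0.68145447 -1.67073917 -2.01035041]
```

jog_arm:
  rows:
    - [1, 0.002, 0, 0, 0, 0, 0]
    - [1, 0.002, 0, 0, 0, 0, 0]
    - [1, 0, 0, 0, 0, 0, 0]

```text
time_s: 66.25
tool_pos: [0.6741, -0.0309, 0.2089]
tool_rot: [-180.0, -0.0, -86.8]
force: [-0.1, 0.4, -1.2]
grip_width: 0.0195
```

jog_arm:
  rows:
    - [1, 0.002, 0, 0, 0, 0, 0]
    - [1, 0, 0, 0, 0, 0, 0]
    - [1, 0, 0, 0, 0, 0, 0]

```text
time_s: 66.5
tool_pos: [0.6742, -0.033, 0.2089]
tool_rot: [-180.0, -0.1, -86.9]
force: [0.4, 0.6, -2.3]
grip_width: 0.0198
```

jog_arm:
  rows:
    - [1, 0.002, 0, 0, 0, 0, 0]
    - [1, 0, 0, 0, 0, 0, 0]
    - [1, 0, 0, 0, 0, 0, 0]

```text
time_s: 66.75
tool_pos: [0.6743, -0.0356, 0.2089]
tool_rot: [-179.9, -0.1, -86.9]
force: [0.7, 1.1, -2.6]
grip_width: 0.0201
```

jog_arm:
  rows:
    - [1, 0.002, 0, 0, 0, 0, 0]
    - [1, 0, 0, 0, 0, 0, 0]
    - [1, 0, 0, 0, 0, 0, 0]

```text
time_s: 67.0
tool_pos: [0.6744, -0.0378, 0.2089]
tool_rot: [-179.9, -0.1, -86.9]
force: [-0.9, 0.2, -2.2]
grip_width: 0.0199
```

jog_arm:
  rows:
    - [1, 0.002, 0, 0, 0, 0, 0]
    - [1, 0, 0, 0, 0, 0, 0]
    - [1, 0, 0, 0, 0, 0, 0]

```text
time_s: 67.25
tool_pos: [0.6746, -0.039, 0.2089]
tool_rot: [-180.0, -0.0, -86.9]
force: [-0.3, 2.2, -1.5]
grip_width: 0.0199
```

jog_arm:
  rows:
    - [1, 0.002, 0, 0, 0, 0, 0]
    - [1, 0, 0, 0, 0, 0, 0]
    - [1, 0, 0, 0, 0, 0, 0]

```text
time_s: 67.5
tool_pos: [0.6747, -0.0394, 0.2089]
tool_rot: [-180.0, 0.1, -86.8]
force: [-1.4, 5.6, -1.8]
grip_width: 0.02
```

The force rises to 5.6 N along +y and motion stalls, so the dimmer is at its end stop. I release, rise and check.

jog_arm:
  rows:
    - [0, 0, 0, 0, 0, 0, 0]
    - [0, 0, 0, 0, 0, 0, 0]
    - [0, 0, 0, 0, 0, 0, 0]
    - [0, 0, 0, 0, 0, 0, 0]
    - [0, 0, 0, -0.03, 0, 0, 0]
    - [0, 0, 0, -0.04, 0, 0, 0]
    - [0, 0, 0, -0.04, 0, 0, 0]
    - [0, 0, 0, -0.03, 0, 0, 0]
    - [0, 0, -0.03, 0, 0, 0, 0]
    - [0, 0, -0.03, 0, 0, 0, 0]
    - [0, 0, 0, 0, 0, 0, 0]
    - [0, 0, 0, 0, 0, 0, 0]

```text
time_s: 68.5
tool_pos: [0.7352, -0.0384, 0.3482]
tool_rot: [-180.0, -0.2, -86.9]
force: [-1.1, 0.0, 0.3]
grip_width: 0.0852
```

Run:
```python
from h import *
p,r=pose_of();print(p)
for c in("wrist","scene","top"):
    p,im,d=shot(c,c+"25");P,C=cloud(c,p,im,d);dimm(c,P,C,-.036)
    for q in((.605,-.27),(.613,-.173),(.456,-.247)): inv(c,P,C,*q)
cv2.imwrite("pics/end.png",cv2.imread("pics/scene25.png"))
```

```text
[ 0.73522325 -0.03840909  0.34816477]
wrist dimmer 534 ((674.7823486328125, -39.5994873046875), (26.812929153442383, 20.064416885375977), 2.190387010574341)
wrist inv ? 0
wrist inv 176 z 0.0732 tilt deg 41.9 [array([ 604.7, -148.9]), array([19.4, 16.6]), np.float64(29.1)]
wrist inv ? 0
scene dimmer 83 ((675.6044921875, -39.684906005859375), (20.166732788085938, 23.74488067626953), 86.13655090332031)
scene inv 611 z 0.074 tilt deg 4.6 [array([ 604.5, -269.6]), array([50.3, 51.9]), np.float64(70.6)]
scene inv 539 z 0.0738 tilt deg 4.6 [array([ 613.3, -172. ]), array([50.9, 50.5]), np.float64(85.1)]
scene inv 503 z 0.0738 tilt deg 5.5 [array([ 457.4, -244.4]), array([50.5, 50.6]), np.float64(88.9)]
top inv 362 z 0.0738 tilt deg 2.0 [array([ 604.6, -270.5]), array([50.6, 51.6]), np.float64(69.9)]
top inv 360 z 0.0731 tilt deg 3.6 [array([ 612.8, -172.8]), array([50.8, 51.4]), np.float64(85.3)]
top inv 385 z 0.0735 tilt deg 3.2 [array([ 456.2, -244.5]), array([49.8, 50.2]), np.float64(87.3)]
```

View pics/end.png

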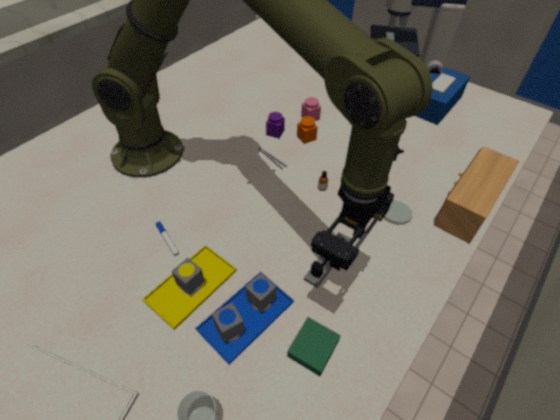

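The final picture shows the yellow-dot pot at (187,273) in the yellow tray, blue-dot pots at (261,290) and (228,320) in the blue tray, and the slider at the off end (317,268). The gripper is clear of everything, so I hand the job in.

```bash
python3 -c "
from cell import env
print(env.sign_off())"
```

```text
the job is handed in; nothing more can be done
None
```

The job is handed in, and my last checks agreed with the goal; sign-off itself reports no verdict. I set the dimmer level with the red tab, turned over the three white-capped pots and stood them dot up: two in the blue tray, one in the yellow. Then I slid the dimmer back to its off stop.

- **Disturbance:** one of the blue-dot pots was found lying across both tray walls after it had been placed. I don't know whether it was the run's own knock or the arm. I picked it up, laid it on the open bench and put it back in the blue tray.
- **Pots:** their undersides were at z ≈ 0.073–0.074 in both fixed cameras, as expected for standing on the tray floor. My plane fit read 2–5.5° of tilt. I put that down to edge pixels of the sides.
- **Dimmer:** it measured about 1.7 mm short of the tab after being set and stayed about there until the pots were done. At the end the push force rose to 5.6 N and motion stalled at the stop, with the grip at y ≈ −0.0395. That is about 4 mm further than where it stood at the start.
- **Bystanders:** the oil bottle, slide box, petri dish, pen and forceps look unmoved in the last picture. The wash bottle is hidden by the arm there, and I did not measure any of them again.

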